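# Build and close the parts-tray stack

### The arm

A 7-joint arm with a two-finger parallel gripper is mounted at the origin on a cart in front of the work surface, level with it; the furniture and walls round the work are solid. World frame = base frame: x ahead of the robot, y to its left, z up, the work surface at z = 0. Lengths are in m, angles in rad, forces in N, time in s.
With the tool pointing down it reaches from about 0.425 to 0.825 m from the base axis. Payload 3.6 kg.
Tool frame: the origin (TCP) lies midway between the tips of the shut fingers; the grasp point (between the pads) lies 19 mm behind it; z points along the fingers, y is the direction in which the jaws open and shut (so a half turn about z gives the same grasp; the last joint's range is limited). The gripper opens to 93 mm and grips with 3 to 60 N. Pads are 15 mm wide; open, the fingers measure 128 mm over their backs; the gripper's body (75 mm by 188 mm) begins 65 mm behind the grasp point.
Start: joints at [1.262, 0.615, -0.013, 1.423, 0.008, 1.103, -0.04], TCP at [0.181, -0.624, 0.219] pointing down, gripper open.
Joint ranges: [-3.12, 3.12], [-0.3, 2.06], [-1.34, 1.32], [0.26, 2.42], [-1.36, 4.5], [0.01, 1.98], [-2.84, 2.84]. Speed limits (rad/s): [2.79, 2.79, 3.14, 3.14, 3.14, 3.14, 3.14].

### API

Orientations are given as a unit quaternion [w, x, y, z].
In Python, from bench import observe, get_image, finish_job gives the robot as it stands.
- The arm moves only by the tool play_rows, never from a script. Its argument "deltas" is a list of rows, each an object of numbers: "tx", "ty", "tz": the shift along the tool's x, y, z in mm; "yaw": the turn about the tool's z in rad. In form: [{"tx": .., "ty": .., "tz": .., "yaw": ..}, ...]. A call has 1 to 20 rows; each row shifts and turns the pose as measured when the row begins, along the tool's axes as they then stand; what a row does not reach is not made up. A row lasts 1/10 s, in which the tool goes at most 50 mm and 8.59 degrees, less where a joint would pass 70% of its speed; a pose out of reach is approached as far as the arm can. A call is refused whole if a number of a shift passes 50 or a number of a turn 0.15, either way. A call with a gripper value outside its range is refused whole. "claw" is the finger opening in mm, from 0 to 93, set as the call begins (left out, the last holds). The fingers move at their own pace and stop on an object; "newtons" is the grip in N (left out, the last holds). Time passes only in rows, so rows that do not move let the fingers close. It gives the time, the measured TCP pose, the force and the opening at its end, in the units of the state.
- observe(): the state, without advancing time (a new reading comes with each control period).
- get_image(name): name is "side" or "top"; returns a dict with "pixels" (400x640x3 uint8, red, green, blue), "fx", "fy", "cx", "cy" (pixels), "D" ([k1, k2, p1, p2, k3] as OpenCV has them; the pictures are not rectified), "rvec" (rotation vector, rad) and "tvec" (3), from world to camera coordinates, as OpenCV has them. Camera axes: x right, y down, z forward; pixel columns grow to the right and rows downward; lengths in m; the calibration is good to about 2 mm. A picture is of the moment at which its call begins. There is no depth.
- finish_job(): hands the job in, once; it reports no verdict.
The state is a dict: "t": time; "joints": joint angles; "qd": joint speeds; "joint_efforts": joint torques, N m; "tcp_pos": TCP position; "eef_rot": TCP orientation; "ft_force": force on the tool from outside, world axes, zero at the start; "wrist_torque": the same for the moment, N m; "gripper_width": opening from 0.0 (shut) to 1.0 (fully open).
Only numpy, scipy, OpenCV 4.12 (cv2) and the standard library are available. Lean on these libraries where they do the work, as an engineer would, in place of code of your own. Each camera call takes 0.05 s, during which the arm holds its last target.

### The job

Build the stack of grey parts trays on the base plate that is screwed to the desk: first the deep tray, then the shallow tray on it, then the lid on top, each turned so that its two cut corners lie over the cut corners below and its skirt sits fully down round the part beneath. Keep each battery in its tray, and leave the other things standing where they are.

Things in the scene. Friction and masses are not known exactly. Their poses are not given: they have to be found in the camera images.
- base_plate: Grey plastic base plate screwed to the desk, 126 x 78 x 10 mm, both corners cut off at one short end, with a raised 102 x 54 mm block, 6 mm high, on it (same cut corners, sides taper in 1.5 mm). Origin: middle of its underside; x along the length to the nose (the end with the cut corners), y across, z up. The first tray seats with its underside at z = 10 mm, x the same way.
- base_plate_nose (a point): Point on top of the plate (z = 10 mm), 55 mm along its x from the middle: where the nose point of the seated deep tray must lie.
- base_plate_tail (a point): The same, -55 mm along its x: where the tail point of the seated deep tray must lie.
- deep_tray: Deep grey open tray, 110 x 62 mm, both corners of one short end cut off by 16 mm, 46 mm high, 0.12 kg. Origin: middle of its underside; x along the length to the nose (the end with the cut corners), y across, z up. Flat outer sides from z = 0 to the shoulder at z = 40, then a rim set in 4 mm, to z = 46. Inner floor at z = 10, 96 x 48 mm, with a 10 mm high divider lengthways; one loose battery in it. The next part seats at z = 40.
- shallow_tray: Shallow grey open tray, outline and skirt as the deep tray, 30 mm high, 0.09 kg. Origin: middle of its underside; x along the length to the nose (the end with the cut corners), y across, z up. Flat outer sides from z = 0 to the shoulder at z = 24, rim to z = 30, floor at z = 10; one loose battery in it. The lid seats at z = 24.
- tray_lid: Flat grey lid, outline and skirt as the trays, top face at z = 11 mm, 0.07 kg, with a grip bar on its middle: 48 mm along x, 14 mm thick in y, from z = 11 to 37 mm. Origin: middle of its underside; x along the length to the nose (the end with the cut corners), y across, z up.
- deep_tray_nose (a point): The foot of the deep tray at one end of its centre line: +55 mm along its x, at the edge of its skirt (z = 0). The skirt under every part is hollow, 7 mm deep, wall 2.5 mm, with the cut corners inside too: it fits the rim or block below with 1.5 mm play a side; the wrong way round it rides high.
- deep_tray_tail (a point): The foot of the deep tray at one end of its centre line: -55 mm along its x, at the edge of its skirt (z = 0). The skirt under every part is hollow, 7 mm deep, wall 2.5 mm, with the cut corners inside too: it fits the rim or block below with 1.5 mm play a side; the wrong way round it rides high.
- shallow_tray_nose (a point): The foot of the shallow tray at one end of its centre line: +55 mm along its x, at the edge of its skirt (z = 0). The skirt under every part is hollow, 7 mm deep, wall 2.5 mm, with the cut corners inside too: it fits the rim or block below with 1.5 mm play a side; the wrong way round it rides high.
- shallow_tray_tail (a point): The foot of the shallow tray at one end of its centre line: -55 mm along its x, at the edge of its skirt (z = 0). The skirt under every part is hollow, 7 mm deep, wall 2.5 mm, with the cut corners inside too: it fits the rim or block below with 1.5 mm play a side; the wrong way round it rides high.
- tray_lid_nose (a point): The foot of the lid at one end of its centre line: +55 mm along its x, at the edge of its skirt (z = 0). The skirt under every part is hollow, 7 mm deep, wall 2.5 mm, with the cut corners inside too: it fits the rim or block below with 1.5 mm play a side; the wrong way round it rides high.
- tray_lid_tail (a point): The foot of the lid at one end of its centre line: -55 mm along its x, at the edge of its skirt (z = 0). The skirt under every part is hollow, 7 mm deep, wall 2.5 mm, with the cut corners inside too: it fits the rim or block below with 1.5 mm play a side; the wrong way round it rides high.
- deep_tray_top_nose (a point): Point on the shoulder of the deep tray, +55 mm along its x from its middle, 40 mm above its underside: the matching nose/tail point of the next part comes here. The rim inside the shoulder is 102 x 54 mm, 6 mm high, tapering in 1.5 mm a side.
- deep_tray_top_tail (a point): Point on the shoulder of the deep tray, -55 mm along its x from its middle, 40 mm above its underside: the matching nose/tail point of the next part comes here. The rim inside the shoulder is 102 x 54 mm, 6 mm high, tapering in 1.5 mm a side.
- shallow_tray_top_nose (a point): Point on the shoulder of the shallow tray, +55 mm along its x from its middle, 24 mm above its underside: the matching nose/tail point of the next part comes here. The rim inside the shoulder is 102 x 54 mm, 6 mm high, tapering in 1.5 mm a side.
- shallow_tray_top_tail (a point): Point on the shoulder of the shallow tray, -55 mm along its x from its middle, 24 mm above its underside: the matching nose/tail point of the next part comes here. The rim inside the shoulder is 102 x 54 mm, 6 mm high, tapering in 1.5 mm a side.
- battery_1: Green cylindrical battery, 50 mm long, 15 mm thick, lying loose lengthways in the deep tray. Origin: its centre.
- battery_2: Red cylindrical battery, 50 mm long, 15 mm thick, lying loose lengthways in the shallow tray. Origin: its centre.
- thread_spool: Bystander: upright spool of red thread, 40 mm across, 36 mm high, standing close beside the deep tray. Origin: middle of its underside.
- rubber_stamp: Bystander: wooden rubber stamp, 29 x 48 mm foot, 70 mm high, standing close beside the shallow tray. Origin: middle of its underside.
- tape_yellow: Bystander: small roll of yellow tape lying flat, 60 mm across, 18 mm high, close beside the lid. Origin: middle of its underside.
- box_slim: Bystander: slim orange-brown carton, 52 x 140 x 23 mm (its length along y). Origin: middle of its underside.
- oak_screw_jar: Bystander: white round screw jar, 64 mm across, 66 mm high, near the right edge of the desk. Origin: middle of its underside.

How it is judged:
By the outcome, as a careful person would: the job done as asked, in the order asked, and still so for the second after the job is handed in, with the robot touching nothing.
It also fails if it takes over 72 s, if anything falls off the work surface, if the arm or the gripper's body presses on something with over 40 N, if the wrist force passes 120 N, or if a joint passes its speed limit or range.

## Working session

There is one attempt and no reset: what is moved stays moved. The work goes in short steps, Python scripts to look and compute and a tool call to move; the robot and the scene stay as the last step left them, time stands still between calls to the robot, and variables do not carry over. Pictures are saved under pics/ and viewed, and the job is handed in when it is done.

Besides the shell and the picture viewer there is one more tool, called after "Request:" by a JSON object that holds its "fn" and its "kwargs", one argument or row to a line. play_rows: Moves the arm, as the interface text tells. Its arguments: {"type":"object","properties":{"deltas":{"type":"array"},"claw":{"type":"number"},"newtons":{"type":"number"}},"required":["deltas"]}

```bash
ls; mkdir -p pics
python3 - <<'E'
from bench import observe,get_image
import cv2
print(observe())
for n in("top","side"):
    g=get_image(n); cv2.imwrite(f"pics/{n}0.png",g["pixels"][:,:,::-1])
    print({k:v for k,v in g.items() if k!="pixels"})
E
```

```text
pics
{'t': 0.0, 'joints': array([ 1.26150414,  0.6158955 , -0.01257498,  1.42488999,  0.00811529,
        1.1034041 , -0.04040742]), 'qd': array([-4.08455987e-04, -1.13903929e-03, -1.36419314e-03, -4.46803206e-04,
       -1.00121399e-03,  6.11237288e-05, -5.22402531e-04]), 'joint_efforts': array([-4.81077204e-04, -4.58930147e+01,  2.08980460e-01, -1.65743440e+01,
       -6.10494660e-02,  2.04276410e-02,  2.44858584e-04]), 'tcp_pos': array([ 0.18113598, -0.6234262 ,  0.21749965]), 'eef_rot': array([-1.25474419e-03,  9.90017149e-01,  1.40941205e-01, -2.16061187e-04]), 'ft_force': array([ 0.01347588,  0.66737283, -0.59202481]), 'wrist_torque': array([0.0203188 , 0.01451795, 0.00678736]), 'gripper_width': 1.0005540804973831}
{'fx': 419.56725419500697, 'fy': 419.56725419500697, 'cx': 329.15317118356853, 'cy': 195.09010751704577, 'D': array([0.01100654, 0.        , 0.        , 0.        , 0.        ]), 'rvec': array([ 2.127835  , -2.19170962,  0.13132703]), 'tvec': array([0.16940657, 0.56222381, 0.98594089])}
{'fx': 371.44705267703654, 'fy': 371.44705267703654, 'cx': 314.5463378289528, 'cy': 199.17481012745614, 'D': array([0.01127845, 0.        , 0.        , 0.        , 0.        ]), 'rvec': array([ 0.47586494, -2.62974816,  1.29914392]), 'tvec': array([0.56495126, 0.09853617, 0.9255206 ])}
```

View pics/top0.png

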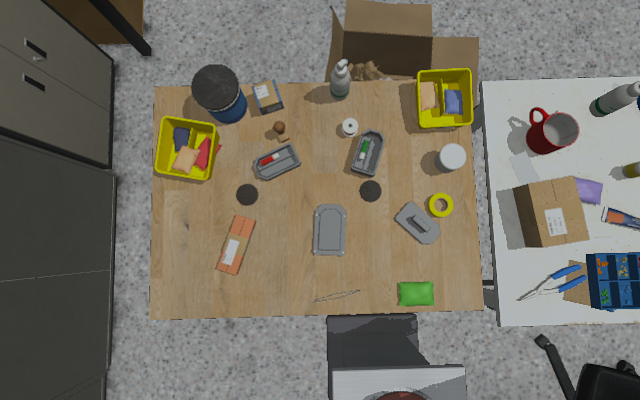

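View pics/side0.png

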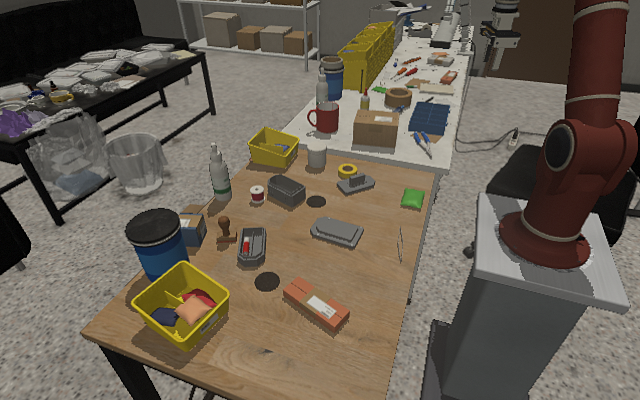

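The top view shows the base plate at about (329,231), the deep tray with green battery at (366,152), the shallow tray with red battery at (277,162) and the lid at (416,223). The spool (350,127), stamp (280,128) and tape (440,205) stand close by. I'll zoom in next.

```bash
cat > h.py <<'E'
import numpy as np, cv2
from bench import observe,get_image
def shot(n):
    return get_image(n)
def ray(g,uv,z):
    K=np.array([[g["fx"],0,g["cx"]],[0,g["fy"],g["cy"]],[0,0,1]])
    R=cv2.Rodrigues(g["rvec"])[0]; C=-R.T@g["tvec"]
    p=cv2.undistortPoints(np.array(uv,float).reshape(-1,1,2),K,g["D"]).reshape(-1,2)
    d=np.c_[p,np.ones(len(p))]@R
    return C+d*((z-C[2])/d[:,2])[:,None]
def proj(g,P):
    K=np.array([[g["fx"],0,g["cx"]],[0,g["fy"],g["cy"]],[0,0,1]])
    return cv2.projectPoints(np.array(P,float).reshape(-1,1,3),g["rvec"],g["tvec"],K,g["D"])[0].reshape(-1,2)
def crop(g,x0,y0,x1,y1,s,name,draw=()):
    im=cv2.resize(g["pixels"][y0:y1,x0:x1,::-1],None,fx=s,fy=s,interpolation=cv2.INTER_CUBIC)
    for pts,c in draw:
        q=((np.array(pts)-[x0,y0]+0.5)*s-0.5)
        cv2.polylines(im,[np.round(q*16).astype(np.int32).reshape(-1,1,2)],True,c,1,cv2.LINE_AA,4)
    cv2.imwrite("pics/"+name,im)
def outline(x,y,th,z,inset=0.,L=.110,W=.062,c=.016):
    a,b=L/2-inset,W/2-inset; c=c-inset*(2-2**.5)
    P=np.array([[-a,-b],[a-c,-b],[a,-b+c],[a,b-c],[a-c,b],[-a,b]])
    R=np.array([[np.cos(th),-np.sin(th)],[np.sin(th),np.cos(th)]])
    return np.c_[P@R.T+[x,y],np.full(6,z)]
E
python3 - <<'E'
from h import *
g=shot("top")
crop(g,230,110,330,190,8,"a.png");crop(g,330,110,430,190,8,"b.png");crop(g,290,180,370,270,6,"c.png");crop(g,380,180,480,255,8,"d.png")
for n,uv in dict(base=(329,231),deep=(366,152),shal=(277,162),lid=(416,223)).items(): print(n,ray(g,[uv],.01))
E
```

```text
base [[0.48085618 0.15564316 0.01      ]]
deep [[0.67638759 0.05664664 0.01      ]]
shal [[0.65741592 0.28108366 0.01      ]]
lid [[ 0.49421666 -0.05943654  0.01      ]]
```

View pics/a.png

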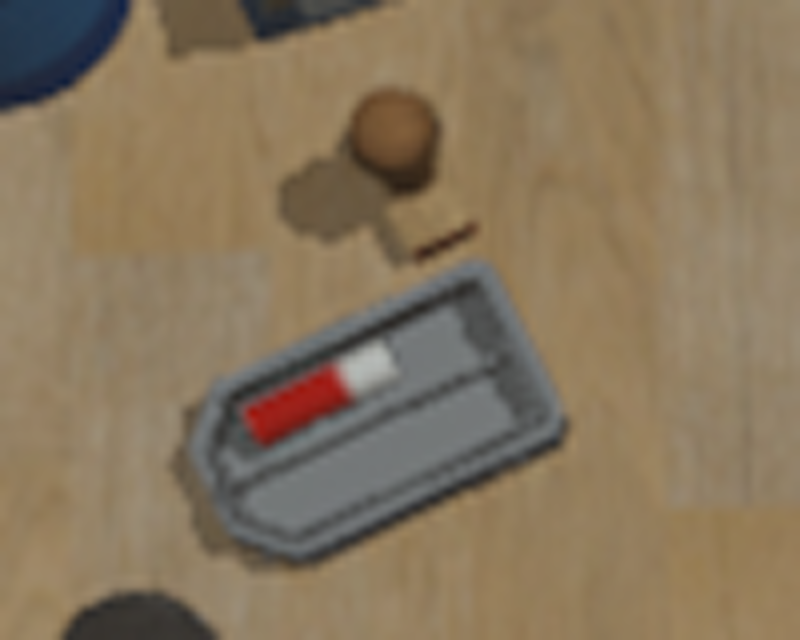

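View pics/b.png

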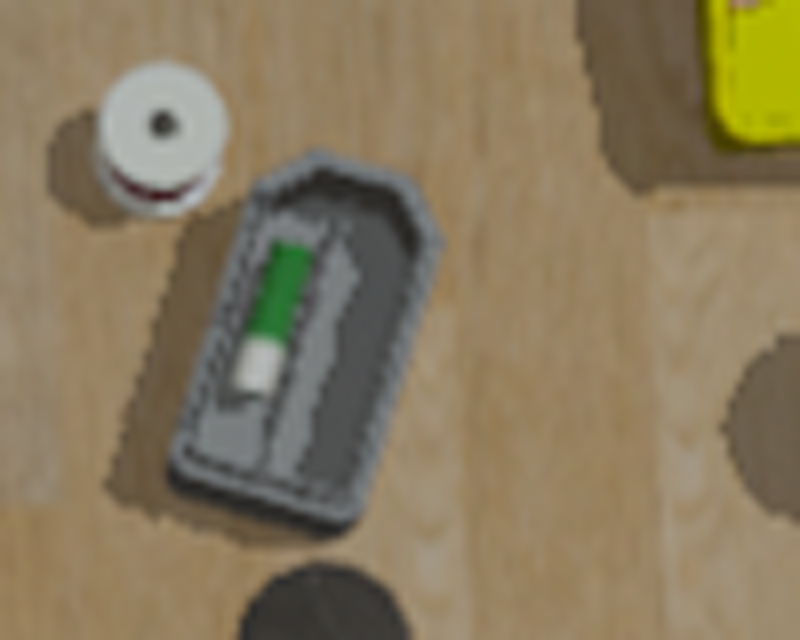

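View pics/c.png

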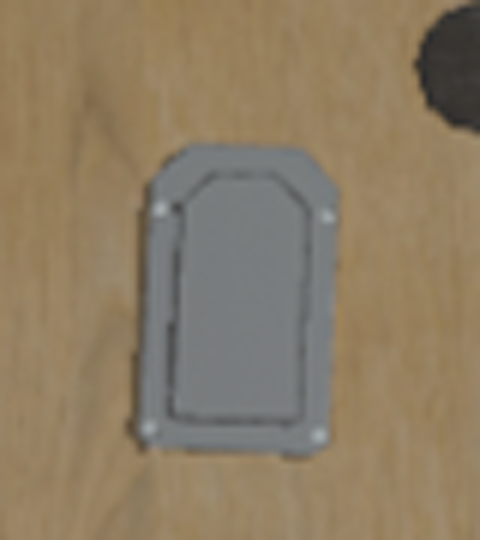

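View pics/d.png

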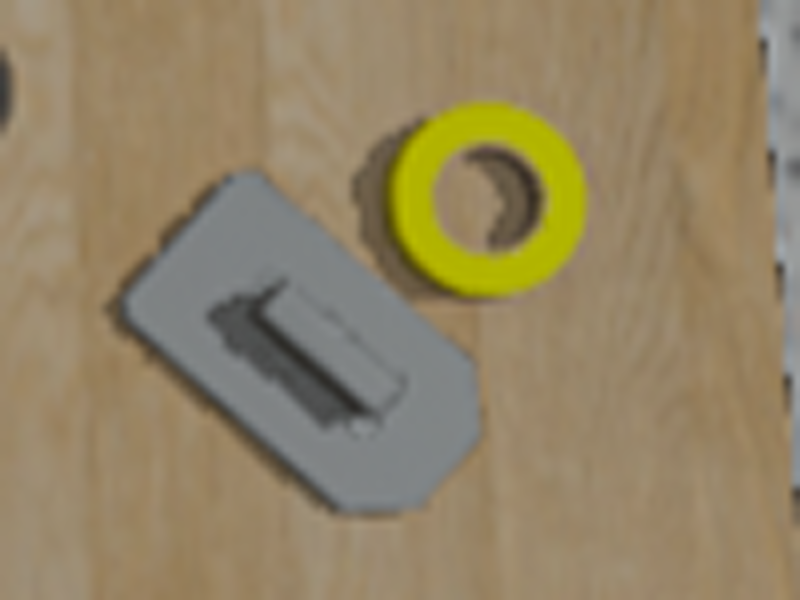

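The noses are clear: deep tray nose up-image, shallow tray nose left, lid nose lower right, base plate nose up. I'll fit silhouettes in both views.

```bash
cat >> h.py <<'E'
from scipy.optimize import minimize
def solid(kind,x,y,th,z0=0.,c=.016):
    o=lambda z,i=0.,**k: outline(x,y,th,z0+z,i,**k)
    if kind=="base": return [np.r_[o(0,L=.126,W=.078,c=c),o(.010,L=.126,W=.078,c=c)],np.r_[o(.01,.004),o(.016,.0055)]]
    h=dict(deep=.040,shal=.024,lid=.011)[kind]
    S=[np.r_[o(0),o(h)]]
    if kind!="lid": S.append(np.r_[o(h,.004),o(h+.006,.0055)])
    else:
        R=np.array([[np.cos(th),-np.sin(th)],[np.sin(th),np.cos(th)]])
        b=np.array([[a,d] for a in(-.024,.024) for d in(-.007,.007)])@R.T+[x,y]
        S.append(np.r_[np.c_[b,np.full(4,z0+.011)],np.c_[b,np.full(4,z0+.037)]])
    return S
S_=4
def render(g,hulls,box):
    x0,y0,x1,y1=box
    m=np.zeros(((y1-y0)*S_,(x1-x0)*S_),np.uint8)
    for H in hulls:
        q=((proj(g,H)-[x0,y0]+.5)*S_-.5).astype(np.float32)
        h=cv2.convexHull(q)
        cv2.fillConvexPoly(m,np.round(h*16).astype(np.int32),1,cv2.LINE_8,4)
    return m
def seg(g,box,cent,thr):
    x0,y0,x1,y1=box
    im=cv2.resize(g["pixels"][y0:y1,x0:x1],None,fx=S_,fy=S_,interpolation=cv2.INTER_LINEAR).astype(float)
    d=im[...,0]-im[...,2]   # R-B : wood positive, grey ~<=0; scaled by brightness
    m=((d/(im.max(2)+1))<thr).astype(np.uint8)
    m=cv2.morphologyEx(m,cv2.MORPH_OPEN,np.ones((5,5),np.uint8))
    n,l=cv2.connectedComponents(m)
    k=l[int((cent[1]-y0)*S_),int((cent[0]-x0)*S_)]
    if k==0:
        k=np.bincount(l[l>0]).argmax()
    m=(l==k).astype(np.uint8)
    cs,_=cv2.findContours(m,cv2.RETR_EXTERNAL,cv2.CHAIN_APPROX_NONE)
    cv2.drawContours(m,cs,-1,1,-1)
    return m
def fit(kind,p0,gs,z0=0.,thr=.14,c=.016,pad=14):
    data=[]
    for g in gs:
        P=np.vstack(solid(kind,*p0,z0,c)); q=proj(g,P)
        lo=np.floor(q.min(0)-pad).astype(int);hi=np.ceil(q.max(0)+pad).astype(int)
        box=(*lo,*hi); cent=proj(g,[[p0[0],p0[1],z0+.012]])[0]
        data.append((g,box,seg(g,box,cent,thr)))
    def cost(p):
        s=0
        for g,box,m in data:
            r=render(g,solid(kind,p[0]/100,p[1]/100,p[2],z0,c if len(p)<4 else p[3]/100),box)
            s+=(r!=m).sum()/max(m.sum(),1)
        return s
    p=np.array([p0[0]*100,p0[1]*100,p0[2]])
    for st in(1.,.3,.1):
        sx=np.vstack([p,p+[st,0,0],p+[0,st,0],p+[0,0,st*.2]])
        r=minimize(cost,p,method="Nelder-Mead",options=dict(initial_simplex=sx,xatol=1e-4,fatol=1e-6)); p=r.x
    return np.array([p[0]/100,p[1]/100,p[2]]),r.fun,data
E
cat > m.py <<'E'
from h import *
gt,gs=shot("top"),shot("side")
G=dict(base=(.480,.155,0.0),deep=(.675,.060,-.27),shal=(.655,.28,1.1),lid=(.492,-.06,-2.3))
for k,p0 in G.items():
    # init theta via rough
    for nm,vs in(("both",[gt,gs]),("top",[gt]),("side",[gs])):
        p,c,d=fit(k,p0,vs,c=.016 if k!="base" else .02)
        print(k,nm,p.round(4),round(c,3))
        if nm=="both":
            for (g,box,m),n in zip(d,"ts"):
                dr=[(cv2.convexHull(proj(g,H).astype(np.float32)).reshape(-1,2),(0,0,255)) for H in solid(k,*p,0,.016 if k!="base" else .02)]
                crop(g,*box,6,f"f_{k}_{n}.png",dr)
                cv2.imwrite(f"pics/m_{k}_{n}.png",cv2.resize(m*255,None,fx=1.5,fy=1.5))
    
import glob
ims=[]
for k in G:
    row=[cv2.resize(cv2.imread(f),(200,200)) for f in(f"pics/f_{k}_t.png",f"pics/m_{k}_t.png",f"pics/f_{k}_s.png",f"pics/m_{k}_s.png")]
    ims.append(np.hstack(row))
cv2.imwrite("pics/sum1.png",np.vstack(ims[:2]));cv2.imwrite("pics/sum2.png",np.vstack(ims[2:]))
E
python3 m.py
```

```text
base both [ 0.4872  0.1541 -0.0747] 0.157
base top [ 0.4864  0.1546 -0.0744] 0.03
base side [ 0.4893  0.1525 -0.0532] 0.108
deep both [ 0.6751  0.0521 -0.3454] 0.369
deep top [ 0.6749  0.0525 -0.3217] 0.058
deep side [ 0.6797  0.0494 -0.4304] 0.284
shal both [0.6584 0.2835 2.0307] 0.414
shal top [0.6568 0.2834 2.0058] 0.069
shal side [0.6605 0.2806 2.032 ] 0.324
lid both [ 0.4928 -0.0663 -2.336 ] 0.234
lid top [ 0.4926 -0.066  -2.3382] 0.041
lid side [ 0.4952 -0.0701 -2.2466] 0.166
```

View pics/sum1.png

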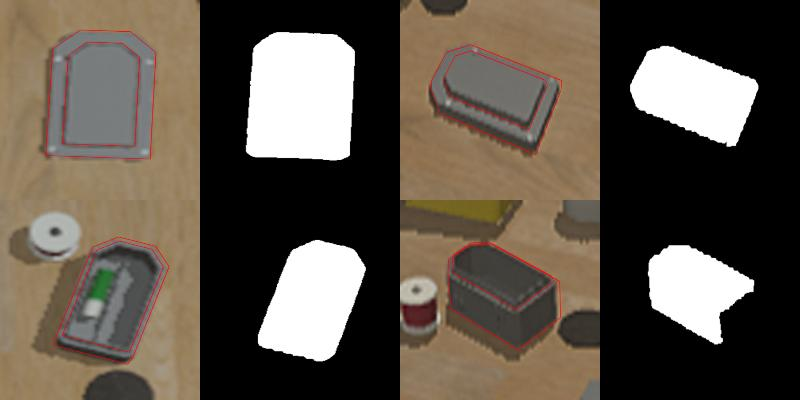

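View pics/sum2.png

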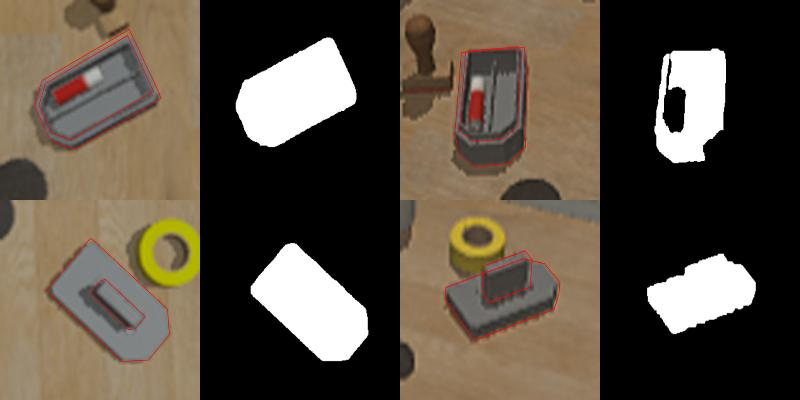

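Run:
```python
from h import *
gt,gs=shot("top"),shot("side")
def pr(g,pts):
    for p in pts: print(p,g["pixels"][p[1],p[0]])
# values along side base and deep
pr(gs,[(300,195),(285,192),(290,205),(318,210),(275,210),(337,243),(355,235),(250,250),(330,190)])
pr(gt,[(352,165),(348,170),(345,175),(340,150),(329,231),(313,231),(360,175),(375,150)])
a=cv2.imread("pics/f_base_t.png");b=cv2.imread("pics/f_lid_t.png")
for n in "f_base_t","f_base_s","f_deep_t","f_shal_t": print(cv2.imread(f"pics/{n}.png").shape)
```

```text
(300, 195) [59 55 50]
(285, 192) [92 90 86]
(290, 205) [64 62 58]
(318, 210) [144 117  88]
(275, 210) [148 121  89]
(337, 243) [67 62 57]
(355, 235) [107 106 102]
(250, 250) [113 115 110]
(330, 190) [148 120  86]
(352, 165) [110 114 117]
(348, 170) [105  88  63]
(345, 175) [151 130  97]
(340, 150) [151 129  96]
(329, 231) [120 125 125]
(313, 231) [96 84 68]
(360, 175) [100  84  60]
(375, 150) [80 81 81]
(486, 366, 3)
(366, 498, 3)
(474, 378, 3)
(408, 462, 3)
```

View pics/f_base_t.png

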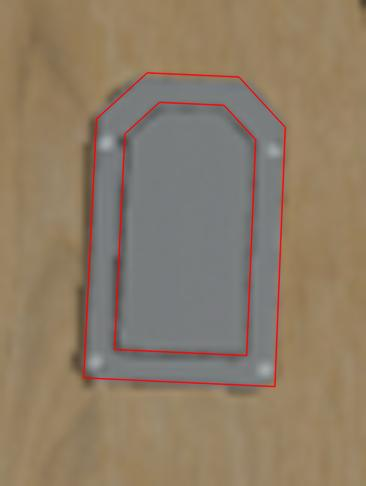

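View pics/f_deep_t.png

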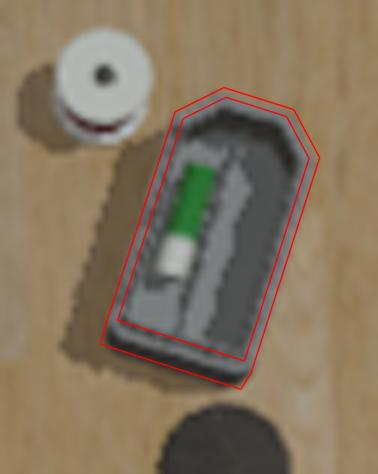

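```bash
sed -i 's/thr=.14/thr=.21/; s/(-.27)/-.3/' h.py; sed -i 's/shal=(.655,.28,1.1)/shal=(.655,.28,2.0)/' m.py; python3 m.py
```

```text
base both [ 0.4884  0.1543 -0.0755] 0.11
base top [ 0.4857  0.1545 -0.0756] 0.021
base side [ 0.4894  0.1538 -0.0762] 0.06
deep both [ 0.6751  0.0522 -0.3315] 0.125
deep top [ 0.6738  0.0527 -0.3265] 0.034
deep side [ 0.6775  0.0512 -0.4054] 0.075
shal both [0.6581 0.2835 2.0036] 0.113
shal top [0.6573 0.2834 2.0047] 0.042
shal side [0.6597 0.2822 2.0219] 0.057
lid both [ 0.4927 -0.0663 -2.3362] 0.13
lid top [ 0.4927 -0.0662 -2.3453] 0.017
lid side [ 0.495  -0.068  -2.2794] 0.094
```

View pics/sum1.png

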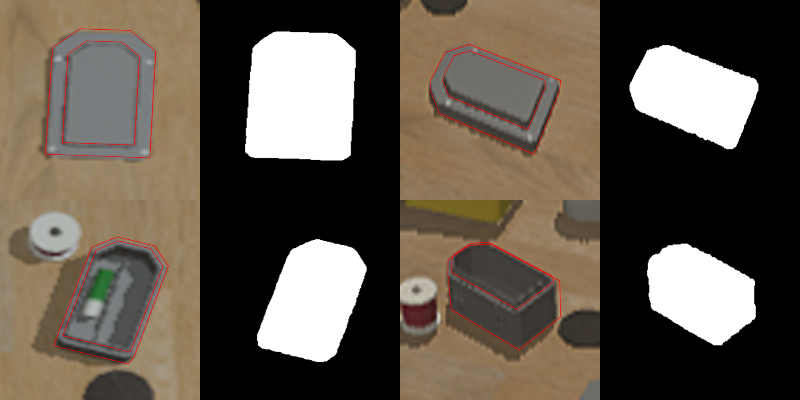

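View pics/sum2.png

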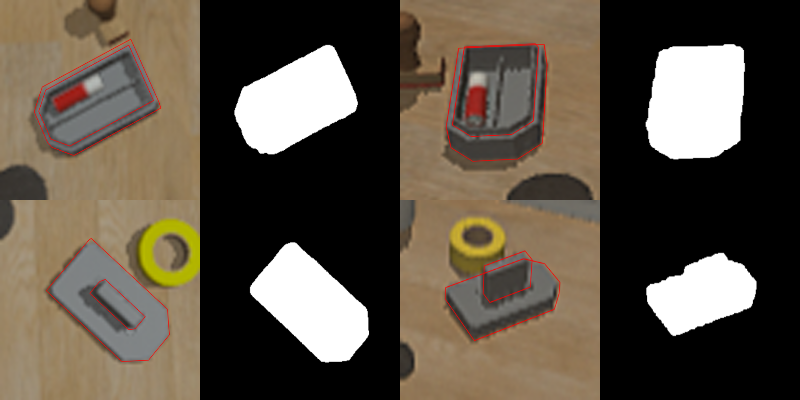

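Run:
```python
from h import *
gt,gs=shot("top"),shot("side")
def loc(p,q):
    c,s=np.cos(p[2]),np.sin(p[2]); d=np.array(q[:2])-p[:2]; return np.array([c*d[0]+s*d[1],-s*d[0]+c*d[1]])*1000
D=np.array([.6738,.0527,-.33]);S=np.array([.6573,.2834,2.005]);L=np.array([.4927,-.0662,-2.341])
sp=ray(gt,[(163/8+330,123/8+110)],.036)[0]; print("spool",sp,loc(D,sp))
for z in(.0,.005,.01):
  st=ray(gt,[(415/8+230,258/8+110),(478/8+230,226/8+110)],z); print("stamp edge",st.round(3),[loc(S,q) for q in st])
k=ray(gt,[(395/8+230,133/8+110)],.065)[0]; print("knob",k,loc(S,k))
tp=ray(gt,[(488/8+380,200/8+180)],.018)[0]; print("tape",tp,loc(L,tp))
crop(gs,180,170,310,270,6,"s1.png")
```

```text
spool [0.73884785 0.0950972  0.036     ] [47.79950746 61.18785126]
stamp edge [[0.71  0.269 0.   ]
 [0.72  0.249 0.   ]] [array([-35.26885358, -42.0779874 ]), array([-57.795998 , -42.4899422])]
stamp edge [[0.709 0.269 0.005]
 [0.719 0.248 0.005]] [array([-35.22616274, -40.69897056]), array([-57.64565817, -41.10895677])]
stamp edge [[0.708 0.268 0.01 ]
 [0.718 0.248 0.01 ]] [array([-35.1834719 , -39.31995371]), array([-57.49531833, -39.72797134])]
knob [0.73236494 0.26744024 0.065     ] [-46.05770812 -61.38523348]
tape [ 0.5362218  -0.12157493  0.018     ] [ 9.44297824 69.79513411]
```

View pics/s1.png

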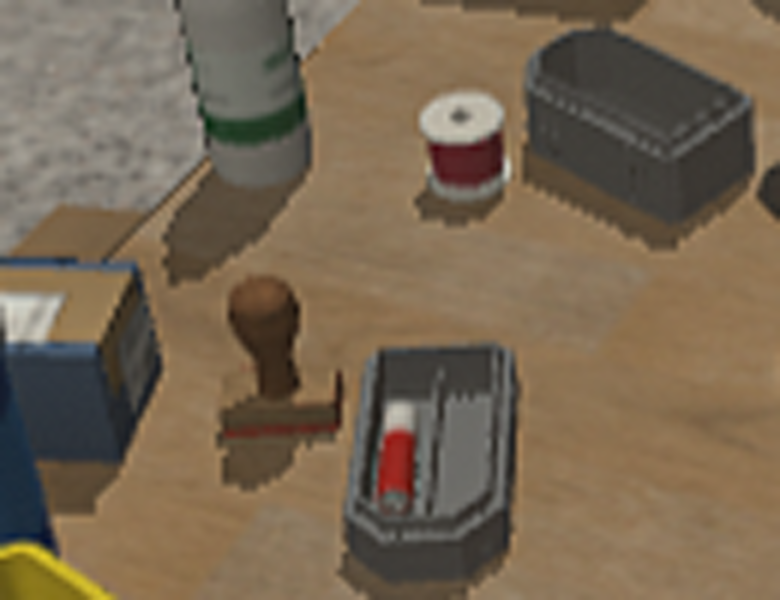

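Run:
```python
from h import *
gt,gs=shot("top"),shot("side")
S=np.array([.6573,.2834,2.005])
def loc(p,q):
    c,s=np.cos(p[2]),np.sin(p[2]); d=np.array(q[:2])-p[:2]; return (np.array([c*d[0]+s*d[1],-s*d[0]+c*d[1]])*1000).round()
for z in(.1,.12,.14,.16,.18): print("tub lid",z,ray(gt,[(216,86),(233,118),(240,95)],z).round(3)[:,:2].tolist(), "side",ray(gs,[(155,225)],z).round(3)[0,:2], loc(S,ray(gt,[(235,112)],z)[0]))
for z in(.05,.08,.1): print("box nearest corner",z,loc(S,ray(gt,[(258,112),],z)[0]),loc(S,ray(gt,[(283,104)],z)[0]), "side", ray(gs,[(205,226)],z).round(3)[0])
```

```text
tub lid 0.1 [[0.824, 0.41], [0.746, 0.371], [0.801, 0.354]] side [0.842 0.374] [  32. -128.]
tub lid 0.12 [[0.816, 0.405], [0.739, 0.366], [0.793, 0.35]] side [0.821 0.391] [  31. -120.]
tub lid 0.14 [[0.808, 0.399], [0.733, 0.362], [0.786, 0.346]] side [0.801 0.408] [  29. -112.]
tub lid 0.16 [[0.8, 0.394], [0.727, 0.357], [0.778, 0.342]] side [0.78  0.425] [  28. -104.]
tub lid 0.18 [[0.792, 0.389], [0.72, 0.353], [0.771, 0.337]] side [0.76  0.441] [ 27. -96.]
box nearest corner 0.05 [ -16. -123.] [ -79. -113.] side [0.776 0.294 0.05 ]
box nearest corner 0.08 [ -16. -111.] [ -78. -103.] side [0.751 0.321 0.08 ]
box nearest corner 0.1 [ -16. -104.] [-76. -95.] side [0.735 0.339 0.1  ]
```

```bash
cat >> h.py <<'E'
def phi_of(q):
    w,x,y,z=q; return np.arctan2(2*(x*y+w*z),1-2*(y*y+z*z))
def togo(x,y,phi,z,plan_yaw_first=False):
    o=observe(); p=o["tcp_pos"]; f=phi_of(o["eef_rot"])
    d=np.array([x,y])-p[:2]
    dy=-( (phi-f+np.pi)%(2*np.pi)-np.pi)
    fr=lambda f:(np.array([d@[np.cos(f),np.sin(f)],d@[np.sin(f),-np.cos(f)]])*1000).round(1)
    w,a,b,c=o["eef_rot"]; tilt=np.arccos(min(1,-(1-2*(a*a+b*b))))
    print("t",round(o["t"],2),"tcp",p.round(4),"phi",round(f,4),"tilt",round(tilt,4),"w",round(o["gripper_width"]*93,1),"F",o["ft_force"].round(2))
    print("  now-axes tx,ty",fr(f),"tz",round((p[2]-z)*1000,1),"yaw",round(dy,4),"| after-yaw axes",fr(phi))
E
python3 -c "
from h import *
togo(.6738,.0527,-.33,.16)"
```

```text
t 0.65 tcp [ 0.1814 -0.6242  0.2187] phi 0.2828 tilt 0.0 w 92.6 F [-0.37 -0.16  0.42]
  now-axes tx,ty [ 661.7 -512.6] tz 58.7 yaw 0.6128 | after-yaw axes [ 246.5 -799.9]
```

Request:
{"fn": "play_rows", "kwargs": {
  "deltas": [
    {"tx": 10,"ty": -8,"tz": -20},
    {"tx": 20,"ty": -16,"tz": -20},
    {"tx": 30,"ty": -23,"tz": -20},
    {"tx": 36,"ty": -28,"tz": -10},
    {"tx": 36,"ty": -28},
    {"tx": 36,"ty": -28},
    {"tx": 36,"ty": -28},
    {"tx": 36,"ty": -28},
    {"tx": 36,"ty": -28},
    {"tx": 36,"ty": -28},
    {"tx": 36,"ty": -28},
    {"tx": 36,"ty": -28},
    {"tx": 36,"ty": -28},
    {"tx": 36,"ty": -28},
    {"tx": 36,"ty": -28},
    {"tx": 36,"ty": -28},
    {"tx": 36,"ty": -28},
    {"tx": 30,"ty": -23},
    {"tx": 20,"ty": -16},
    {"tx": 10,"ty": -8}
  ],
  "claw": 86,
  "newtons": 20
}}

```text
validation failed for argument at $.de...
```

```bash
python3 -c "
from h import *
togo(.6738,.0527,-.33,.16)"
```

```text
t 0.65 tcp [ 0.1814 -0.6242  0.2187] phi 0.2828 tilt 0.0 w 92.6 F [-0.37 -0.16  0.42]
  now-axes tx,ty [ 661.7 -512.6] tz 58.7 yaw 0.6128 | after-yaw axes [ 246.5 -799.9]
```

Request:
{"fn": "play_rows", "kwargs": {
  "deltas": [
    {"tx": 10,"ty": -8,"tz": -20,"yaw": 0},
    {"tx": 20,"ty": -16,"tz": -20,"yaw": 0},
    {"tx": 30,"ty": -23,"tz": -20,"yaw": 0},
    {"tx": 36,"ty": -28,"tz": -10,"yaw": 0},
    {"tx": 36,"ty": -28,"tz": 0,"yaw": 0},
    {"tx": 36,"ty": -28,"tz": 0,"yaw": 0},
    {"tx": 36,"ty": -28,"tz": 0,"yaw": 0},
    {"tx": 36,"ty": -28,"tz": 0,"yaw": 0},
    {"tx": 36,"ty": -28,"tz": 0,"yaw": 0},
    {"tx": 36,"ty": -28,"tz": 0,"yaw": 0},
    {"tx": 36,"ty": -28,"tz": 0,"yaw": 0},
    {"tx": 36,"ty": -28,"tz": 0,"yaw": 0},
    {"tx": 36,"ty": -28,"tz": 0,"yaw": 0},
    {"tx": 36,"ty": -28,"tz": 0,"yaw": 0},
    {"tx": 36,"ty": -28,"tz": 0,"yaw": 0},
    {"tx": 30,"ty": -23,"tz": 0,"yaw": 0},
    {"tx": 20,"ty": -16,"tz": 0,"yaw": 0},
    {"tx": 10,"ty": -8,"tz": 0,"yaw": 0}
  ],
  "claw": 86,
  "newtons": 20
}}

```text
t: 2.45
tcp_pos: [0.6083, -0.0407, 0.2912]
eef_rot: [0.003, 0.991, 0.136, 0.003]
ft_force: [0.3, 0.2, -0.1]
gripper_width: 0.925
```

```bash
python3 -c "
from h import *
togo(.6738,.0527,-.33,.16)"
```

```text
t 2.45 tcp [ 0.6083 -0.0407  0.2912] phi 0.2727 tilt 0.008 w 86.1 F [ 0.27  0.17 -0.12]
  now-axes tx,ty [ 88.2 -72.3] tz 131.2 yaw 0.6027 | after-yaw axes [  31.7 -109.6]
```

Request:
{"fn": "play_rows", "kwargs": {
  "deltas": [
    {"tx": 20,"ty": -16,"tz": 0,"yaw": 0.12},
    {"tx": 22,"ty": -15,"tz": 10,"yaw": 0.14},
    {"tx": 17,"ty": -23,"tz": 20,"yaw": 0.14},
    {"tx": 10,"ty": -20,"tz": 20,"yaw": 0.12},
    {"tx": 4,"ty": -10,"tz": 10,"yaw": 0.08},
    {"tx": 0,"ty": 0,"tz": 0,"yaw": 0}
  ]
}}

```text
t: 3.05
tcp_pos: [0.6821, 0.0467, 0.2297]
eef_rot: [0.004, 0.984, -0.177, 0.004]
ft_force: [0.3, -0.7, 0.3]
gripper_width: 0.925
```

```bash
python3 -c "
from h import *
togo(.6738,.0527,-.33,.16)
g=shot('top');crop(g,290,80,450,200,5,'h1.png')"
```

```text
t 3.05 tcp [0.6821 0.0467 0.2297] phi -0.3564 tilt 0.012 w 86.0 F [ 0.32 -0.67  0.26]
  now-axes tx,ty [-9.9 -2.8] tz 69.7 yaw -0.0264 | after-yaw axes [-9.8 -3. ]
```

View pics/h1.png

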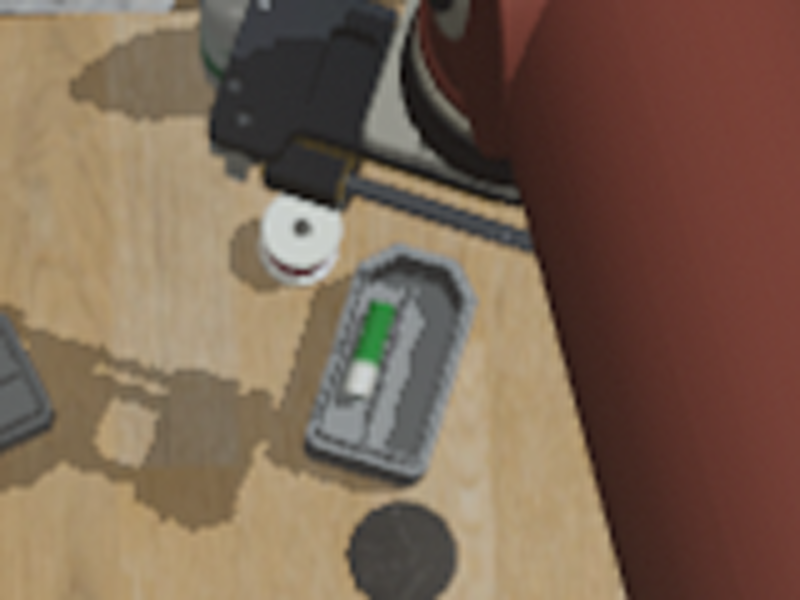

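Request:
{"fn": "play_rows", "kwargs": {
  "deltas": [
    {"tx": -5,"ty": -1,"tz": 0,"yaw": -0.02},
    {"tx": -4,"ty": -2,"tz": 10,"yaw": 0},
    {"tx": 0,"ty": 0,"tz": 20,"yaw": 0},
    {"tx": 0,"ty": 0,"tz": 20,"yaw": 0},
    {"tx": 0,"ty": 0,"tz": 10,"yaw": 0},
    {"tx": 0,"ty": 0,"tz": 0,"yaw": 0}
  ]
}}

```text
t: 3.7
tcp_pos: [0.6741, 0.044, 0.1736]
eef_rot: [0.005, 0.986, -0.168, 0.009]
ft_force: [0.4, -0.7, -0.3]
gripper_width: 0.925
```

```bash
python3 -c "
from h import *
togo(.6738,.0527,-.33,.1)
g=shot('side');
o=observe();p=o['tcp_pos'];f=phi_of(o['eef_rot'])
yv=np.array([np.sin(f),-np.cos(f),0])
xv=np.array([np.cos(f),np.sin(f),0])
dr=[]
for s in(-1,1):
  c=p+s*yv*.043
  dr.append((proj(g,[c-xv*.0075,c+xv*.0075]),(0,255,255)))
dr.append((proj(g,[p,p+[0,0,.019]]),(0,0,255)))
print(proj(g,[p]))
crop(g,230,100,350,200,6,'h2.png');crop(g,230,100,350,200,6,'h2d.png',dr)"
```

```text
t 3.7 tcp [0.6741 0.044  0.1736] phi -0.3372 tilt 0.0199 w 86.0 F [ 0.38 -0.71 -0.31]
  now-axes tx,ty [-3.2 -8.1] tz 73.6 yaw -0.0072 | after-yaw axes [-3.1 -8.2]
[[283.11218714 140.47184911]]
```

View pics/h2d.png

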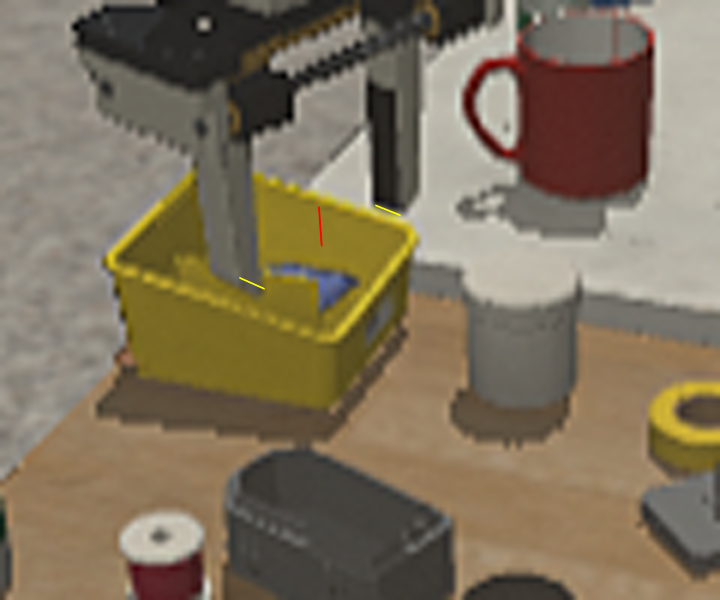

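Request:
{"fn": "play_rows", "kwargs": {
  "deltas": [
    {"tx": 0,"ty": 0,"tz": 0,"yaw": 0},
    {"tx": 0,"ty": 0,"tz": 0,"yaw": 0},
    {"tx": 0,"ty": 0,"tz": 0,"yaw": 0}
  ]
}}

```text
t: 4.05
tcp_pos: [0.6761, 0.0437, 0.1774]
eef_rot: [0.004, 0.986, -0.168, 0.012]
ft_force: [0.5, -0.7, -0.3]
gripper_width: 0.924
```

```bash
cat >> h.py <<'E'
def zax():
    w,x,y,z=observe()["eef_rot"]
    print("zaxis xy mrad",(np.array([2*(x*z+w*y),2*(y*z-w*x)])*1000).round(1))
E
python3 -c "
from h import *
togo(.6738,.0527,-.33,.1);zax()
"
```

```text
t 4.05 tcp [0.6761 0.0437 0.1774] phi -0.3378 tilt 0.0251 w 85.9 F [ 0.49 -0.69 -0.27]
  now-axes tx,ty [-5.2 -7.8] tz 77.4 yaw -0.0078 | after-yaw axes [-5.1 -7.8]
zaxis xy mrad [ 21.9 -12.1]
```

```bash
python3 -c "
from h import *
for i in range(5):
  o=observe();print(round(o['t'],2),(o['tcp_pos']*1000).round(2),o['joints'].round(4),end=' ');zax();shot('side')
"
```

```text
4.05 [676.11  43.67 177.45] [-0.0938  0.6847 -0.0177  1.4086  0.0299  1.028  -2.0312] zaxis xy mrad [ 21.9 -12.1]
4.1 [676.2   43.65 177.56] [-0.0938  0.6846 -0.0177  1.4085  0.03    1.0279 -2.0312] zaxis xy mrad [ 22.2 -12.2]
4.15 [676.07  43.71 177.35] [-0.0939  0.6848 -0.0177  1.4087  0.03    1.0279 -2.0312] zaxis xy mrad [ 21.8 -12.2]
4.2 [675.86  43.73 177.04] [-0.0939  0.6851 -0.0177  1.4091  0.03    1.0279 -2.0312] zaxis xy mrad [ 21.2 -12.2]
4.25 [675.74  43.74 176.83] [-0.0939  0.6853 -0.0177  1.4093  0.03    1.0279 -2.0312] zaxis xy mrad [ 20.8 -12.3]
```

Request:
{"fn": "play_rows", "kwargs": {
  "deltas": [
    {"tx": 0,"ty": 0,"tz": 0,"yaw": 0}
  ]
}}

```text
t: 4.4
tcp_pos: [0.6756, 0.0438, 0.1767]
eef_rot: [0.004, 0.986, -0.168, 0.011]
ft_force: [0.4, 1.0, 0.9]
gripper_width: 0.928
```

```bash
python3 -c "
from h import *
for i in range(4):
  o=observe();print(round(o['t'],2),(o['tcp_pos']*1000).round(2),o['joints'].round(4),end=' ');zax();shot('side')
"
```

```text
4.4 [675.63  43.77 176.65] [-0.094   0.6855 -0.0178  1.4095  0.03    1.028  -2.0312] zaxis xy mrad [ 20.4 -12.3]
4.45 [675.66  43.82 176.67] [-0.094   0.6855 -0.0178  1.4094  0.03    1.0279 -2.0312] zaxis xy mrad [ 20.5 -12.2]
4.5 [675.66  43.79 176.66] [-0.094   0.6855 -0.0178  1.4094  0.03    1.0279 -2.0312] zaxis xy mrad [ 20.5 -12.3]
4.55 [675.62  43.73 176.57] [-0.094   0.6856 -0.0177  1.4095  0.03    1.0279 -2.0313] zaxis xy mrad [ 20.3 -12.3]
```

```bash
python3 -c "
from h import *
togo(.6738,.0527,-.33,.1)
g=shot('side');
o=observe();p=o['tcp_pos'];w,x,y,z=o['eef_rot']
from scipy.spatial.transform import Rotation as R
M=R.from_quat([x,y,z,w]).as_matrix();h=o['gripper_width']*.093/2
dr=[]
for s in(-1,1):
  c=lambda a,b,d:p+M@[a,s*(h+b),d]
  dr.append((proj(g,[c(-.0075,0,0),c(.0075,0,0),c(.0075,0,-.04),c(-.0075,0,-.04)]),(0,255,255)))
crop(g,255,110,305,155,14,'h3.png',dr)"
```

```text
t 4.6 tcp [0.6756 0.0438 0.1766] phi -0.3375 tilt 0.0238 w 86.0 F [ 0.08 -0.17 -0.41]
  now-axes tx,ty [-4.7 -7.8] tz 76.6 yaw -0.0075 | after-yaw axes [-4.6 -7.9]
```

View pics/h3.png

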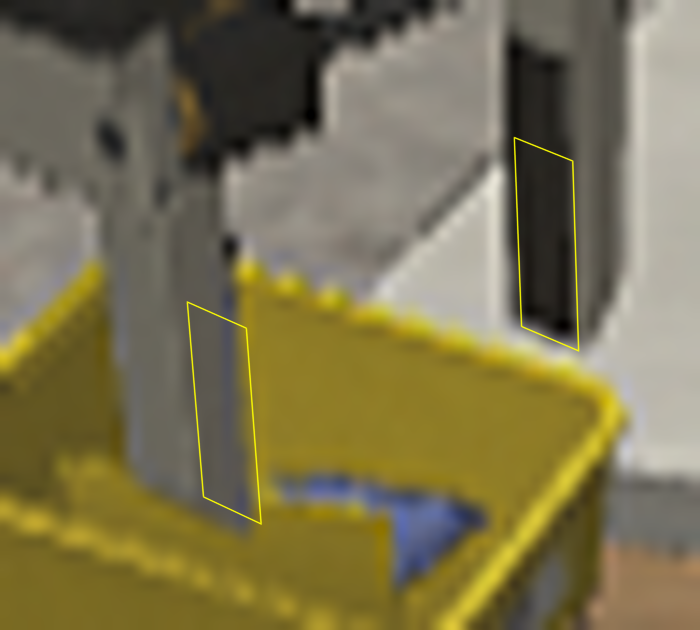

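```bash
python3 -c "
from h import *
g=shot('side')
for c in([.6775,.0512,.03],[.4894,.1538,.01],[.66,.282,.02],[.495,-.068,.01]):
  q=proj(g,[c]); print(c,(ray(g,q+.6,c[2])-ray(g,q,c[2])).round(4)[0])
"
```

```text
[0.6775, 0.0512, 0.03] [-0.0029  0.0021  0.    ]
[0.4894, 0.1538, 0.01] [-0.0021  0.0016  0.    ]
[0.66, 0.282, 0.02] [-0.0024  0.0013  0.    ]
[0.495, -0.068, 0.01] [-0.0025  0.0024  0.    ]
```

Request:
{"fn": "play_rows", "kwargs": {
  "deltas": [
    {"tx": -2,"ty": -4,"tz": 10,"yaw": 0},
    {"tx": -2,"ty": -4,"tz": 20,"yaw": -0.007},
    {"tx": -2,"ty": -1,"tz": 25,"yaw": 0},
    {"tx": 0,"ty": 0,"tz": 20,"yaw": 0},
    {"tx": 0,"ty": 0,"tz": 10,"yaw": 0},
    {"tx": 0,"ty": 0,"tz": 5,"yaw": 0}
  ]
}}

```text
t: 5.3
tcp_pos: [0.6752, 0.0557, 0.082]
eef_rot: [0.003, 0.986, -0.164, 0.012]
ft_force: [-0.1, 0.3, -0.2]
gripper_width: 0.923
```

```bash
python3 -c "
from h import *
togo(.674,.053,-.33,.01)
for i in range(4): shot('side')
togo(.674,.053,-.33,.01);zax()"
```

```text
t 5.3 tcp [0.6752 0.0557 0.082 ] phi -0.3292 tilt 0.0248 w 85.8 F [-0.07  0.29 -0.25]
  now-axes tx,ty [-0.2  2.9] tz 72.0 yaw 0.0008 | after-yaw axes [-0.2  2.9]
t 5.5 tcp [0.6766 0.0554 0.0843] phi -0.3297 tilt 0.0281 w 85.8 F [-0.64  0.25  0.63]
  now-axes tx,ty [-1.7  3.1] tz 74.3 yaw 0.0003 | after-yaw axes [-1.7  3.1]
zaxis xy mrad [ 26.1 -10.5]
```

Request:
{"fn": "play_rows", "kwargs": {
  "deltas": [
    {"tx": -2,"ty": 2,"tz": 10,"yaw": 0},
    {"tx": -1,"ty": 1,"tz": 18,"yaw": 0},
    {"tx": 0,"ty": 0,"tz": 18,"yaw": 0},
    {"tx": 0,"ty": 0,"tz": 12,"yaw": 0},
    {"tx": 0,"ty": 0,"tz": 6,"yaw": 0},
    {"tx": 0,"ty": 0,"tz": 3,"yaw": 0}
  ]
}}

```text
t: 6.1
tcp_pos: [0.6786, 0.0522, 0.0193]
eef_rot: [0.002, 0.986, -0.165, 0.019]
ft_force: [-1.1, -1.2, 0.3]
gripper_width: 0.926
```

```bash
python3 -c "
from h import *
togo(.674,.053,-.33,.01)
for i in range(2): g=shot('side')
togo(.674,.053,-.33,.01);zax()
crop(g,230,120,350,220,6,'h4.png')"
```

```text
t 6.1 tcp [0.6786 0.0522 0.0193] phi -0.3309 tilt 0.0388 w 86.2 F [-1.12 -1.19  0.31]
  now-axes tx,ty [-4.6  0.7] tz 9.3 yaw -0.0009 | after-yaw axes [-4.6  0.7]
t 6.2 tcp [0.6786 0.0522 0.0195] phi -0.3309 tilt 0.0388 w 86.3 F [-0.97  0.26 -0.22]
  now-axes tx,ty [-4.6  0.8] tz 9.5 yaw -0.0009 | after-yaw axes [-4.6  0.8]
zaxis xy mrad [37.5 -9.8]
```

View pics/h4.png

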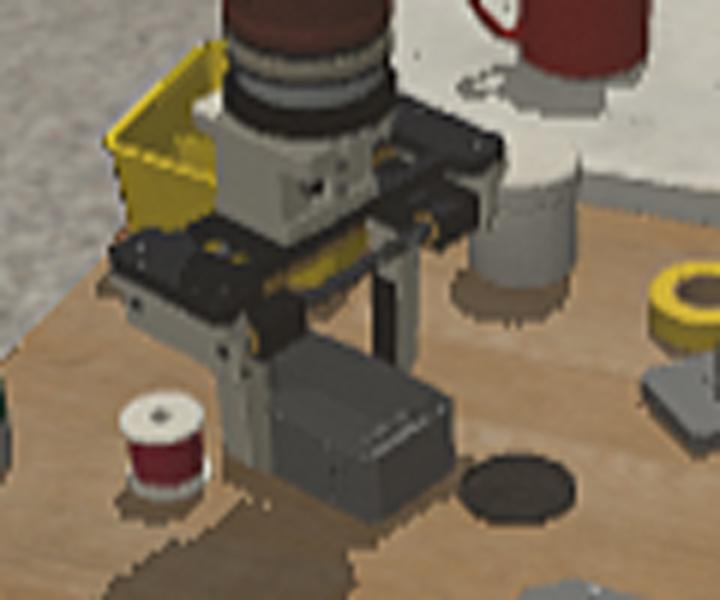

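Request:
{"fn": "play_rows", "kwargs": {
  "deltas": [
    {"tx": -3,"ty": 0,"tz": 4,"yaw": 0},
    {"tx": -2,"ty": 0,"tz": 4,"yaw": 0},
    {"tx": 0,"ty": 0,"tz": 2,"yaw": 0}
  ]
}}

```text
t: 6.5
tcp_pos: [0.6753, 0.0542, 0.0106]
eef_rot: [0.001, 0.986, -0.165, 0.021]
ft_force: [-0.2, -1.2, -0.4]
gripper_width: 0.924
```

```bash
python3 -c "
from h import *
for i in range(1): g=shot('side')
togo(.674,.053,-.33,.01);zax()"
```

```text
t 6.55 tcp [0.6753 0.0542 0.0104] phi -0.3308 tilt 0.0421 w 86.0 F [-0.1   0.12 -0.43]
  now-axes tx,ty [-0.8  1.5] tz 0.4 yaw -0.0008 | after-yaw axes [-0.8  1.5]
zaxis xy mrad [41.1 -9.3]
```

Request:
{"fn": "play_rows", "kwargs": {
  "deltas": [
    {"tx": 0,"ty": 0,"tz": 0,"yaw": 0},
    {"tx": 0,"ty": 0,"tz": 0,"yaw": 0},
    {"tx": 0,"ty": 0,"tz": 0,"yaw": 0},
    {"tx": 0,"ty": 0,"tz": 0,"yaw": 0},
    {"tx": 0,"ty": 0,"tz": 0,"yaw": 0}
  ],
  "claw": 45,
  "newtons": 25
}}

```text
t: 7.05
tcp_pos: [0.6756, 0.0541, 0.0108]
eef_rot: [0.001, 0.986, -0.165, 0.021]
ft_force: [0.3, 0.2, -0.7]
gripper_width: 0.664
```

```bash
python3 -c "
from h import *
togo(.4863,.155,-.0755,.12);zax()"
```

```text
t 7.05 tcp [0.6756 0.0541 0.0108] phi -0.3309 tilt 0.0429 w 61.8 F [ 0.31  0.16 -0.7 ]
  now-axes tx,ty [-211.9  -34. ] tz -109.2 yaw -0.2554 | after-yaw axes [-196.4  -86.4]
zaxis xy mrad [41.9 -9.4]
```

Request:
{"fn": "play_rows", "kwargs": {
  "deltas": [
    {"tx": 0,"ty": 0,"tz": -6,"yaw": 0},
    {"tx": 0,"ty": 0,"tz": -14,"yaw": 0},
    {"tx": 0,"ty": 0,"tz": -18,"yaw": 0},
    {"tx": -6,"ty": 0,"tz": -14,"yaw": 0},
    {"tx": -14,"ty": -2,"tz": -8,"yaw": -0.04},
    {"tx": -20,"ty": -6,"tz": 0,"yaw": -0.06},
    {"tx": -22,"ty": -8,"tz": 0,"yaw": -0.06},
    {"tx": -22,"ty": -10,"tz": 0,"yaw": -0.05},
    {"tx": -22,"ty": -10,"tz": 0,"yaw": -0.03},
    {"tx": -22,"ty": -10,"tz": 0,"yaw": 0},
    {"tx": -22,"ty": -10,"tz": 0,"yaw": 0},
    {"tx": -14,"ty": -8,"tz": 0,"yaw": 0},
    {"tx": -6,"ty": -4,"tz": 0,"yaw": 0}
  ]
}}

```text
t: 8.35
tcp_pos: [0.5101, 0.1536, 0.0769]
eef_rot: [0.003, 0.999, -0.041, 0.027]
ft_force: [0.6, 0.5, -0.7]
gripper_width: 0.664
```

```bash
python3 -c "
from h import *
togo(.4863,.155,-.0755,.0208);zax()
for i in range(2): g=shot('side')
togo(.4863,.155,-.0755,.0208);zax()
crop(g,240,150,400,270,5,'h5.png')"
```

```text
t 8.35 tcp [0.5101 0.1536 0.0769] phi -0.0829 tilt 0.054 w 61.7 F [ 0.64  0.46 -0.74]
  now-axes tx,ty [-23.9   0.5] tz 56.1 yaw -0.0074 | after-yaw axes [-23.9   0.4]
zaxis xy mrad [53.5 -7.7]
t 8.45 tcp [0.5111 0.1535 0.0768] phi -0.0827 tilt 0.0547 w 62.1 F [-0.05 -0.33 -1.48]
  now-axes tx,ty [-24.9   0.5] tz 56.0 yaw -0.0072 | after-yaw axes [-24.9   0.3]
zaxis xy mrad [54.2 -7.6]
```

View pics/h5.png

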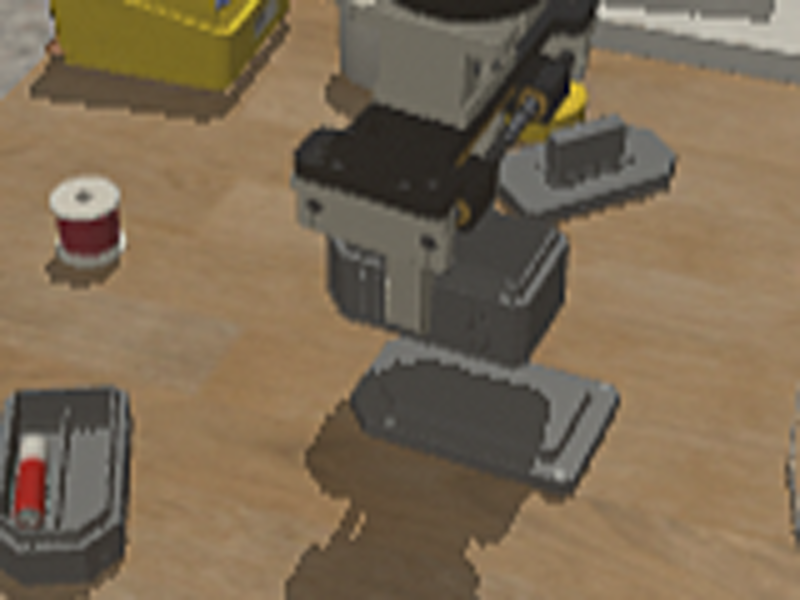

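Request:
{"fn": "play_rows", "kwargs": {
  "deltas": [
    {"tx": -10,"ty": 0,"tz": 4,"yaw": -0.007},
    {"tx": -10,"ty": 0,"tz": 10,"yaw": 0},
    {"tx": -4,"ty": 0,"tz": 10,"yaw": 0},
    {"tx": 0,"ty": 0,"tz": 6,"yaw": 0},
    {"tx": 0,"ty": 0,"tz": 3,"yaw": 0}
  ]
}}

```text
t: 8.95
tcp_pos: [0.4919, 0.1519, 0.0423]
eef_rot: [0.003, 0.999, -0.041, 0.03]
ft_force: [0.9, -0.2, -1.7]
gripper_width: 0.663
```

```bash
python3 -c "
from h import *
togo(.4875,.155,-.0755,.0208);zax()
for i in range(3): g=shot('side')
togo(.4875,.155,-.0755,.0208);zax()
print(observe()['joints'].round(3))
crop(g,260,160,380,260,6,'h6.png')"
```

```text
t 8.95 tcp [0.4919 0.1519 0.0423] phi -0.0811 tilt 0.0609 w 61.7 F [ 0.92 -0.22 -1.72]
  now-axes tx,ty [-4.6 -2.7] tz 21.5 yaw -0.0056 | after-yaw axes [-4.6 -2.7]
zaxis xy mrad [60.3 -8.6]
t 9.1 tcp [0.4921 0.1523 0.0428] phi -0.081 tilt 0.0614 w 62.2 F [-0.01 -0.42 -0.53]
  now-axes tx,ty [-4.8 -2.3] tz 22.0 yaw -0.0055 | after-yaw axes [-4.8 -2.4]
zaxis xy mrad [60.9 -8.1]
[-0.341  0.648 -0.03   2.034  0.119  0.409 -2.124]
```

View pics/h6.png

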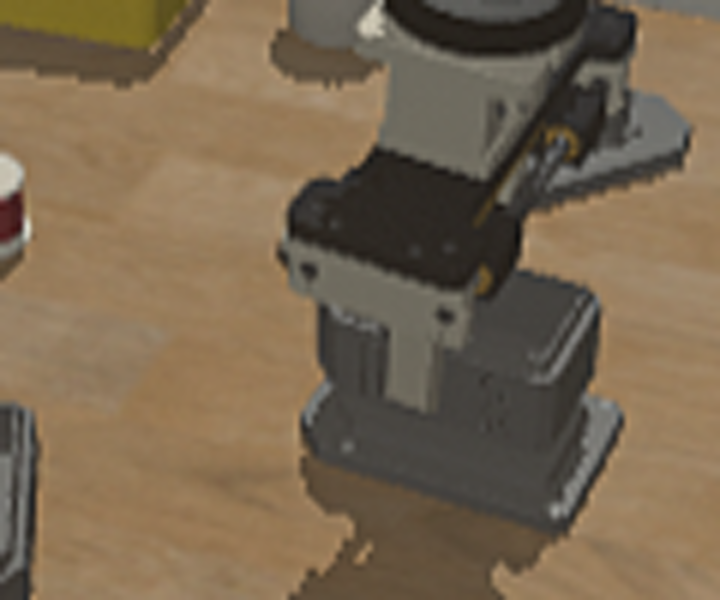

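Request:
{"fn": "play_rows", "kwargs": {
  "deltas": [
    {"tx": -4,"ty": -2,"tz": 3,"yaw": -0.006},
    {"tx": -1,"ty": 0,"tz": 4,"yaw": 0}
  ]
}}

```text
t: 9.3
tcp_pos: [0.4889, 0.155, 0.0361]
eef_rot: [0.002, 0.999, -0.038, 0.032]
ft_force: [0.4, 0.8, -1.1]
gripper_width: 0.663
```

```bash
python3 -c "
from h import *
for i in range(3): g=shot('side')
togo(.4875,.155,-.0755,.0208);zax()
"
```

```text
t 9.45 tcp [0.4889 0.1545 0.0358] phi -0.0758 tilt 0.0635 w 62.1 F [ 0.17  0.51 -1.46]
  now-axes tx,ty [-1.5 -0.4] tz 15.0 yaw -0.0003 | after-yaw axes [-1.5 -0.4]
zaxis xy mrad [63.  -7.8]
```

Request:
{"fn": "play_rows", "kwargs": {
  "deltas": [
    {"tx": -2,"ty": 0,"tz": 4,"yaw": 0},
    {"tx": 0,"ty": 0,"tz": 4,"yaw": 0}
  ]
}}

```text
t: 9.65
tcp_pos: [0.4879, 0.1547, 0.0279]
eef_rot: [0.002, 0.999, -0.038, 0.032]
ft_force: [-0.5, 0.9, -1.3]
gripper_width: 0.668
```

```bash
python3 -c "
from h import *
for i in range(3): g=shot('side')
togo(.4875,.155,-.0755,.0208);zax()
crop(g,260,160,380,260,6,'h7.png')"
```

```text
t 9.8 tcp [0.4881 0.1546 0.0278] phi -0.0761 tilt 0.0647 w 61.8 F [-0.13  0.23 -1.31]
  now-axes tx,ty [-0.6 -0.3] tz 7.0 yaw -0.0006 | after-yaw axes [-0.6 -0.3]
zaxis xy mrad [64.2 -7.5]
```

View pics/h7.png

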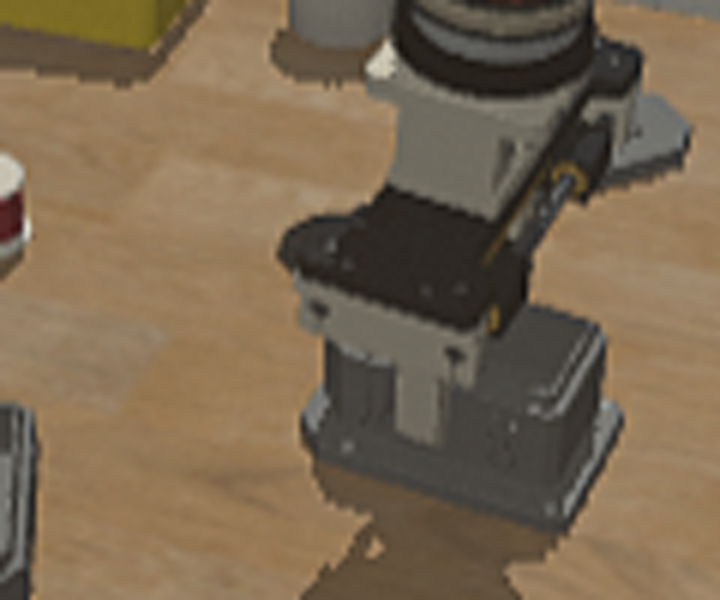

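Request:
{"fn": "play_rows", "kwargs": {
  "deltas": [
    {"tx": -1,"ty": 0,"tz": 2,"yaw": 0},
    {"tx": 0,"ty": 0,"tz": 2,"yaw": 0}
  ]
}}

```text
t: 10.0
tcp_pos: [0.4876, 0.1547, 0.0237]
eef_rot: [0.002, 0.999, -0.038, 0.033]
ft_force: [0.3, -0.2, -1.7]
gripper_width: 0.666
```

```bash
python3 -c "
from h import *
for i in range(2): g=shot('side')
togo(.4875,.155,-.0755,.0208);zax()"
```

```text
t 10.1 tcp [0.4876 0.1547 0.0236] phi -0.0762 tilt 0.0652 w 61.6 F [-0.25 -0.07 -0.91]
  now-axes tx,ty [-0.1 -0.3] tz 2.8 yaw -0.0007 | after-yaw axes [-0.1 -0.3]
zaxis xy mrad [64.7 -7.4]
```

Request:
{"fn": "play_rows", "kwargs": {
  "deltas": [
    {"tx": 0,"ty": 0,"tz": 2,"yaw": 0},
    {"tx": 0,"ty": 0,"tz": 2,"yaw": 0}
  ]
}}

```text
t: 10.3
tcp_pos: [0.4888, 0.1545, 0.0204]
eef_rot: [0.002, 0.999, -0.038, 0.033]
ft_force: [-5.2, -2.5, 25.1]
gripper_width: 0.665
```

```bash
python3 -c "
from h import *
for i in range(2): g=shot('side')
togo(.4875,.155,-.0755,.0208);zax()"
```

```text
t 10.4 tcp [0.4887 0.1545 0.0205] phi -0.0765 tilt 0.067 w 62.2 F [-0.87 -1.52  5.31]
  now-axes tx,ty [-1.2 -0.4] tz -0.3 yaw -0.001 | after-yaw axes [-1.2 -0.4]
zaxis xy mrad [66.6 -7.2]
```

Request:
{"fn": "play_rows", "kwargs": {
  "deltas": [
    {"tx": 0,"ty": 0,"tz": 0,"yaw": 0},
    {"tx": 0,"ty": 0,"tz": 0,"yaw": 0},
    {"tx": 0,"ty": 0,"tz": 0,"yaw": 0}
  ],
  "claw": 82
}}

```text
t: 10.7
tcp_pos: [0.4894, 0.1548, 0.0209]
eef_rot: [0.002, 0.999, -0.038, 0.034]
ft_force: [-0.4, 0.2, 0.4]
gripper_width: 0.863
```

```bash
python3 -c "
from h import *
for i in range(1): g=shot('side')
togo(.6573,.2834,2.005,.15);zax()
crop(g,260,160,380,260,6,'h8.png')"
```

```text
t 10.75 tcp [0.4893 0.1548 0.0208] phi -0.0767 tilt 0.0685 w 80.9 F [-0.34  0.19  0.02]
  now-axes tx,ty [ 157.6 -141.1] tz -129.2 yaw -2.0817 | after-yaw axes [ 46.  206.5]
zaxis xy mrad [68.1 -6.6]
```

View pics/h8.png

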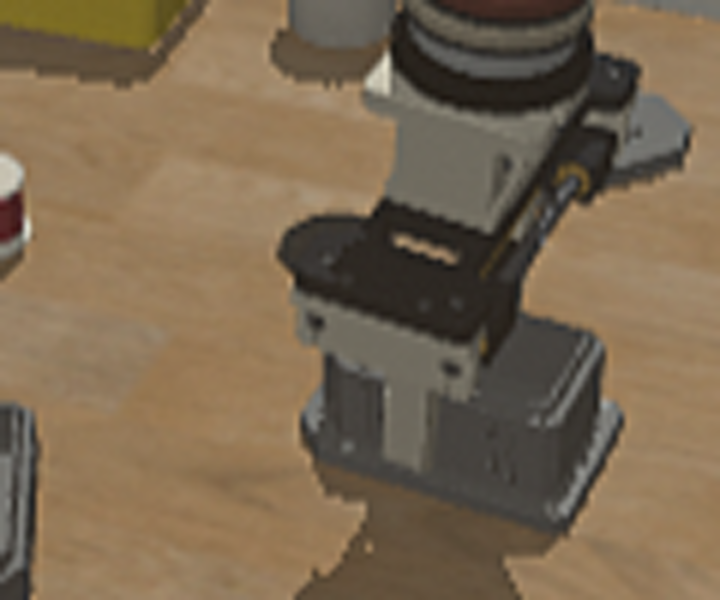

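Request:
{"fn": "play_rows", "kwargs": {
  "deltas": [
    {"tx": 0,"ty": 0,"tz": -10,"yaw": 0},
    {"tx": 0,"ty": 0,"tz": -25,"yaw": 0},
    {"tx": 0,"ty": 0,"tz": -35,"yaw": 0},
    {"tx": 0,"ty": 0,"tz": -35,"yaw": 0},
    {"tx": 0,"ty": 0,"tz": -25,"yaw": 0},
    {"tx": 0,"ty": 0,"tz": -10,"yaw": 0}
  ]
}}

```text
t: 11.35
tcp_pos: [0.4779, 0.1555, 0.166]
eef_rot: [0.003, 0.999, -0.038, 0.032]
ft_force: [0.6, 0.2, -0.6]
gripper_width: 0.88
```

```bash
python3 -c "
from h import *
togo(.6573,.2834,2.005,.15);zax();print(observe()['joints'].round(3))
for i in range(3): g=shot('top')
togo(.6573,.2834,2.005,.15);zax();print(observe()['joints'].round(3))
g=shot('side');crop(g,240,150,400,270,5,'h9.png')
g=shot('top');crop(g,270,140,430,260,5,'h9t.png')"
```

```text
t 11.35 tcp [0.4779 0.1555 0.166 ] phi -0.0761 tilt 0.0641 w 81.8 F [ 0.59  0.19 -0.63]
  now-axes tx,ty [ 169.2 -141.2] tz 16.0 yaw -2.0811 | after-yaw axes [ 40.5 216.6]
zaxis xy mrad [63.5 -8.1]
[-0.335  0.431 -0.06   1.958  0.088  0.699 -2.102]
t 11.5 tcp [0.4769 0.155  0.1632] phi -0.076 tilt 0.0606 w 82.2 F [ 0.04 -0.02 -0.04]
  now-axes tx,ty [ 170.1 -141.7] tz 13.2 yaw -2.081 | after-yaw axes [ 40.6 217.7]
zaxis xy mrad [59.8 -9.6]
[-0.335  0.435 -0.06   1.961  0.089  0.697 -2.102]
```

View pics/h9.png

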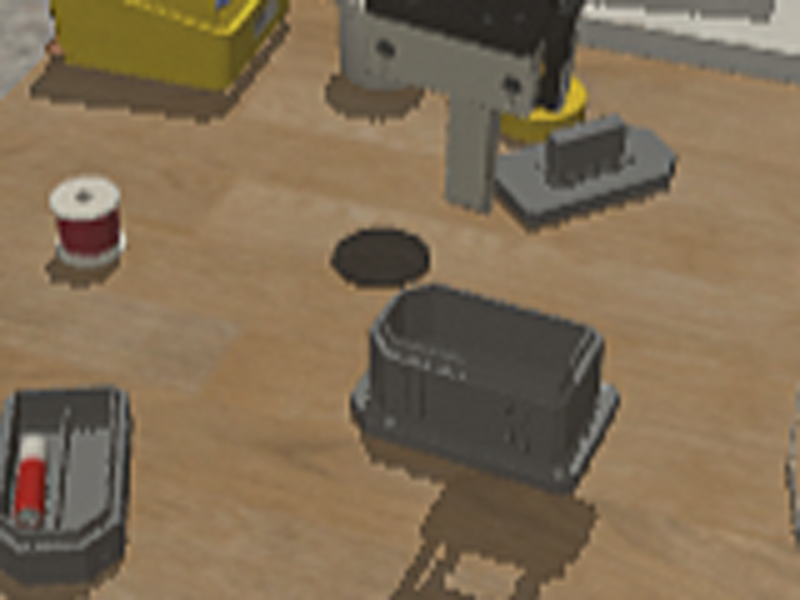

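View pics/h9t.png

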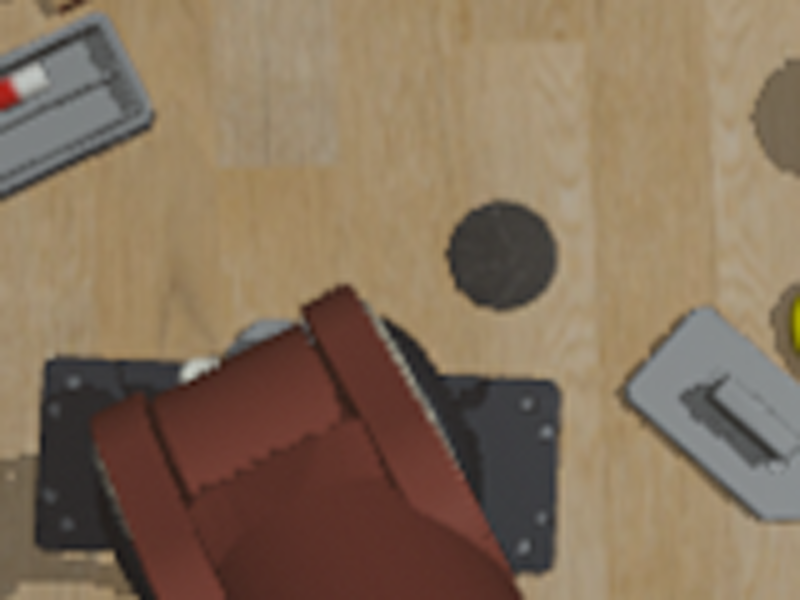

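The deep tray looks seated: its skirt is down on the plate. Tool tilt builds up because the joints lag unevenly, so I'll test a stop-start outward move that should reduce it.

Request:
{"fn": "play_rows", "kwargs": {
  "deltas": [
    {"tx": 32,"ty": -27,"tz": -25,"yaw": 0},
    {"tx": 0,"ty": 0,"tz": 0,"yaw": 0}
  ]
}}

```text
t: 11.8
tcp_pos: [0.5024, 0.1768, 0.1827]
eef_rot: [0.008, 0.999, -0.038, 0.02]
ft_force: [-0.2, 0.8, 0.7]
gripper_width: 0.882
```

```bash
cat >> h.py <<'E'
def st(n=0):
    for i in range(n): shot("top")
    o=observe();print("t",round(o["t"],2),(o["tcp_pos"]*1000).round(1),o["joints"].round(3),end=" ");zax()
E
python3 -c "
from h import *
st();st(1);st(1);st(1)"
```

```text
t 11.8 [502.4 176.8 182.7] [-0.356  0.461 -0.062  1.837  0.082  0.816 -2.114] zaxis xy mrad [ 40.1 -18. ]
t 11.85 [497.3 173.1 179.7] [-0.355  0.461 -0.06   1.847  0.083  0.819 -2.114] zaxis xy mrad [ 29.1 -24.1]
t 11.9 [496.3 172.1 179.2] [-0.355  0.461 -0.06   1.849  0.083  0.819 -2.114] zaxis xy mrad [ 27.4 -25.2]
t 11.95 [496.3 171.8 179.3] [-0.354  0.461 -0.059  1.85   0.083  0.818 -2.114] zaxis xy mrad [ 27.8 -25.2]
```

Request:
{"fn": "play_rows", "kwargs": {
  "deltas": [
    {"tx": 30,"ty": 30,"tz": 0,"yaw": 0},
    {"tx": 0,"ty": 0,"tz": 0,"yaw": 0}
  ]
}}

```text
t: 12.15
tcp_pos: [0.523, 0.1383, 0.1787]
eef_rot: [0.013, 0.999, -0.039, 0.013]
ft_force: [-0.5, -0.7, -0.9]
gripper_width: 0.884
```

```bash
python3 -c "
from h import *
st();st(3)"
```

```text
t 12.15 [523.  138.3 178.7] [-0.281  0.484 -0.056  1.807  0.08   0.838 -2.031] zaxis xy mrad [ 24.2 -26.8]
t 12.3 [519.1 145.2 178.7] [-0.286  0.483 -0.064  1.81   0.077  0.839 -2.032] zaxis xy mrad [ 20.6 -21.6]
```

Request:
{"fn": "play_rows", "kwargs": {
  "deltas": [
    {"tx": 9,"ty": -48,"tz": 0,"yaw": 0}
  ]
}}

```text
t: 12.4
tcp_pos: [0.531, 0.1847, 0.1776]
eef_rot: [0.014, 0.999, -0.04, 0.01]
ft_force: [1.9, 0.6, 0.1]
gripper_width: 0.883
```

```bash
python3 -c "
from h import *
st();st(2);st(2)"
```

```text
t 12.4 [531.  184.7 177.6] [-0.356  0.519 -0.057  1.743  0.081  0.876 -2.106] zaxis xy mrad [ 18.3 -28.9]
t 12.5 [530.5 200.9 177.6] [-0.366  0.524 -0.072  1.734  0.076  0.873 -2.105] zaxis xy mrad [ 21.2 -14.6]
t 12.6 [530.1 194.7 177.4] [-0.363  0.522 -0.066  1.739  0.078  0.874 -2.104] zaxis xy mrad [ 19.4 -20.9]
```

Request:
{"fn": "play_rows", "kwargs": {
  "deltas": [
    {"tx": 10,"ty": 48,"tz": 0,"yaw": 0},
    {"tx": 0,"ty": 0,"tz": 0,"yaw": 0}
  ]
}}

```text
t: 12.8
tcp_pos: [0.5362, 0.1443, 0.178]
eef_rot: [0.011, 0.999, -0.03, 0.01]
ft_force: [0.1, -0.1, 0.1]
gripper_width: 0.884
```

```bash
python3 -c "
from h import *
st();st(2);st(2)"
```

```text
t 12.8 [536.2 144.3 178. ] [-0.276  0.507 -0.064  1.765  0.078  0.862 -2.013] zaxis xy mrad [ 18.6 -23.2]
t 12.9 [534.7 152.8 178.2] [-0.281  0.508 -0.073  1.763  0.074  0.861 -2.015] zaxis xy mrad [ 18.1 -15.5]
t 13.0 [534.6 154.6 178.3] [-0.283  0.508 -0.074  1.762  0.074  0.861 -2.015] zaxis xy mrad [ 18.4 -14.7]
```

Request:
{"fn": "play_rows", "kwargs": {
  "deltas": [
    {"tx": 5,"ty": -49,"tz": 0,"yaw": 0}
  ]
}}

```text
t: 13.1
tcp_pos: [0.5429, 0.1948, 0.1778]
eef_rot: [0.011, 0.999, -0.03, 0.009]
ft_force: [1.0, -1.2, 0.4]
gripper_width: 0.882
```

```bash
python3 -c "
from h import *
st(5)"
```

```text
t 13.35 [541.4 203.9 177.5] [-0.362  0.541 -0.074  1.7    0.076  0.893 -2.09 ] zaxis xy mrad [ 17.9 -15.1]
```

Request:
{"fn": "play_rows", "kwargs": {
  "deltas": [
    {"tx": 28,"ty": 41,"tz": 0,"yaw": 0},
    {"tx": 0,"ty": 0,"tz": 0,"yaw": 0}
  ]
}}

```text
t: 13.55
tcp_pos: [0.5679, 0.1593, 0.1786]
eef_rot: [0.008, 1.0, -0.023, 0.009]
ft_force: [0.5, -1.1, 0.5]
gripper_width: 0.883
```

```bash
python3 -c "
from h import *
st(4)"
```

```text
t 13.75 [563.4 169.7 178.5] [-0.285  0.555 -0.082  1.67   0.072  0.909 -2.001] zaxis xy mrad [14.3 -9.1]
```

Request:
{"fn": "play_rows", "kwargs": {
  "deltas": [
    {"tx": 30,"ty": -4,"tz": 0,"yaw": 0},
    {"tx": 0,"ty": 0,"tz": 0,"yaw": 0}
  ]
}}

```text
t: 13.95
tcp_pos: [0.5924, 0.1734, 0.1789]
eef_rot: [0.005, 1.0, -0.015, 0.006]
ft_force: [-0.9, -1.6, -0.1]
gripper_width: 0.881
```

```bash
python3 -c "
from h import *
st(4)"
```

```text
t 14.15 [588.8 173.9 178.8] [-0.279  0.595 -0.082  1.589  0.071  0.956 -1.986] zaxis xy mrad [ 8.3 -9.8]
```

Request:
{"fn": "play_rows", "kwargs": {
  "deltas": [
    {"tx": 0,"ty": -49,"tz": 0,"yaw": 0}
  ]
}}

```text
t: 14.25
tcp_pos: [0.5922, 0.2127, 0.1787]
eef_rot: [0.009, 1.0, -0.021, 0.005]
ft_force: [0.7, -0.6, 0.3]
gripper_width: 0.88
```

```bash
python3 -c "
from h import *
st(5);togo(.6573,.2834,2.005,.15)"
```

```text
t 14.5 [589.5 223.1 178.3] [-0.355  0.62  -0.08   1.539  0.071  0.982 -2.058] zaxis xy mrad [  7.9 -10.3]
t 14.5 tcp [0.5895 0.2231 0.1783] phi -0.0265 tilt 0.013 w 81.8 F [-0.2  -0.94  0.28]
  now-axes tx,ty [ 66.2 -62. ] tz 28.3 yaw -2.0315 | after-yaw axes [26.2 86.8]
```

Request:
{"fn": "play_rows", "kwargs": {
  "deltas": [
    {"tx": 0,"ty": 0,"tz": 0,"yaw": -0.08},
    {"tx": 0,"ty": 0,"tz": 0,"yaw": -0.145},
    {"tx": 0,"ty": 0,"tz": 0,"yaw": -0.145},
    {"tx": 0,"ty": 0,"tz": 0,"yaw": -0.145},
    {"tx": 0,"ty": 0,"tz": 0,"yaw": -0.145},
    {"tx": 0,"ty": 0,"tz": 0,"yaw": -0.145},
    {"tx": 0,"ty": 0,"tz": 0,"yaw": -0.145},
    {"tx": 0,"ty": 0,"tz": 0,"yaw": -0.145},
    {"tx": 0,"ty": 0,"tz": 0,"yaw": -0.145},
    {"tx": 0,"ty": 0,"tz": 0,"yaw": -0.145},
    {"tx": 0,"ty": 0,"tz": 0,"yaw": -0.145},
    {"tx": 0,"ty": 0,"tz": 0,"yaw": -0.145},
    {"tx": 0,"ty": 0,"tz": 0,"yaw": -0.145},
    {"tx": 0,"ty": 0,"tz": 0,"yaw": -0.145},
    {"tx": 0,"ty": 0,"tz": 0,"yaw": -0.1}
  ]
}}

```text
t: 16.0
tcp_pos: [0.591, 0.1912, 0.1788]
eef_rot: [0.014, 0.501, 0.865, -0.014]
ft_force: [0.9, -0.3, 0.2]
gripper_width: 0.879
```

```bash
python3 -c "
from h import *
st(3);togo(.6573,.2834,2.005,.15)"
```

```text
t 16.15 [591.  191.7 178.7] [-0.004  0.682 -0.638  1.548  0.484  1.079 -0.26 ] zaxis xy mrad [  9.3 -38. ]
t 16.15 tcp [0.591  0.1917 0.1787] phi 2.0844 tilt 0.0391 w 82.2 F [0.2  0.08 1.04]
  now-axes tx,ty [ 47.3 102.8] tz 28.7 yaw 0.0794 | after-yaw axes [55.4 98.7]
```

Request:
{"fn": "play_rows", "kwargs": {
  "deltas": [
    {"tx": 0,"ty": 0,"tz": 0,"yaw": 0.08},
    {"tx": 0,"ty": 0,"tz": 0,"yaw": 0}
  ]
}}

```text
t: 16.35
tcp_pos: [0.5911, 0.1901, 0.1787]
eef_rot: [0.015, 0.542, 0.84, -0.014]
ft_force: [0.1, 0.8, 0.3]
gripper_width: 0.88
```

```bash
python3 -c "
from h import *
st(3);togo(.6573,.2834,2.005,.15)"
```

```text
t 16.5 [591.  190.6 178.7] [-0.014  0.677 -0.615  1.55   0.468  1.073 -0.331] zaxis xy mrad [  9.3 -38.7]
t 16.5 tcp [0.591  0.1906 0.1787] phi 1.9991 tilt 0.0398 w 81.7 F [ 0.57 -0.37  0.6 ]
  now-axes tx,ty [56.9 98.8] tz 28.7 yaw -0.0059 | after-yaw axes [56.3 99.2]
```

Request:
{"fn": "play_rows", "kwargs": {
  "deltas": [
    {"tx": -45,"ty": -21,"tz": 0,"yaw": 0},
    {"tx": 0,"ty": 0,"tz": 0,"yaw": 0}
  ]
}}

```text
t: 16.7
tcp_pos: [0.5908, 0.1402, 0.1804]
eef_rot: [0.015, 0.539, 0.842, -0.014]
ft_force: [1.6, -1.6, -0.7]
gripper_width: 0.88
```

```bash
python3 -c "
from h import *
st(4)"
```

```text
t 16.9 [588.7 151.3 181.5] [ 0.067  0.654 -0.631  1.591  0.464  1.049 -0.26 ] zaxis xy mrad [ 10.5 -29.1]
```

Request:
{"fn": "play_rows", "kwargs": {
  "deltas": [
    {"tx": 45,"ty": 21,"tz": 0,"yaw": 0}
  ]
}}

```text
t: 17.0
tcp_pos: [0.5914, 0.1916, 0.1794]
eef_rot: [0.015, 0.54, 0.842, -0.013]
ft_force: [1.0, 0.1, -0.4]
gripper_width: 0.885
```

```bash
python3 -c "
from h import *
st(5)"
```

```text
t 17.25 [588.  201.7 179.9] [-0.023  0.677 -0.625  1.549  0.466  1.07  -0.328] zaxis xy mrad [ 10.3 -29.3]
```

Request:
{"fn": "play_rows", "kwargs": {
  "deltas": [
    {"tx": -45,"ty": -21,"tz": 0,"yaw": 0},
    {"tx": 0,"ty": 0,"tz": 0,"yaw": 0},
    {"tx": 0,"ty": 0,"tz": 0,"yaw": 0},
    {"tx": -45,"ty": -21,"tz": 0,"yaw": 0},
    {"tx": 0,"ty": 0,"tz": 0,"yaw": 0}
  ]
}}

```text
t: 17.75
tcp_pos: [0.5903, 0.0951, 0.1822]
eef_rot: [0.014, 0.535, 0.845, -0.012]
ft_force: [-0.1, -0.6, 0.3]
gripper_width: 0.882
```

```bash
python3 -c "
from h import *
st(4)"
```

```text
t 17.95 [588.5 107.1 183.3] [ 0.153  0.638 -0.643  1.621  0.462  1.033 -0.181] zaxis xy mrad [ 11.8 -24.8]
```

Request:
{"fn": "play_rows", "kwargs": {
  "deltas": [
    {"tx": 45,"ty": 21,"tz": 0,"yaw": 0}
  ]
}}

```text
t: 18.05
tcp_pos: [0.59, 0.1477, 0.1813]
eef_rot: [0.014, 0.534, 0.845, -0.011]
ft_force: [1.3, -0.3, -0.0]
gripper_width: 0.883
```

```bash
python3 -c "
from h import *
st(5)"
```

```text
t 18.3 [587.1 157.6 182.1] [ 0.062  0.654 -0.637  1.592  0.464  1.048 -0.255] zaxis xy mrad [ 11.8 -25. ]
```

Request:
{"fn": "play_rows", "kwargs": {
  "deltas": [
    {"tx": 45,"ty": 21,"tz": 0,"yaw": 0}
  ]
}}

```text
t: 18.4
tcp_pos: [0.5896, 0.1955, 0.1798]
eef_rot: [0.015, 0.534, 0.845, -0.012]
ft_force: [0.7, -0.4, 0.2]
gripper_width: 0.881
```

```bash
python3 -c "
from h import *
st(5);togo(.6573,.2834,2.005,.15)"
```

```text
t 18.65 [586.2 205.4 180.6] [-0.025  0.675 -0.63   1.552  0.467  1.068 -0.323] zaxis xy mrad [ 11.7 -26.3]
t 18.65 tcp [0.5862 0.2054 0.1806] phi 2.0299 tilt 0.0288 w 82.2 F [ 0.2  -1.01 -0.29]
  now-axes tx,ty [38.4 98.3] tz 30.6 yaw 0.0249 | after-yaw axes [40.8 97.3]
```

Request:
{"fn": "play_rows", "kwargs": {
  "deltas": [
    {"tx": -45,"ty": -21,"tz": 0,"yaw": 0},
    {"tx": 0,"ty": 0,"tz": 0,"yaw": 0}
  ]
}}

```text
t: 18.85
tcp_pos: [0.5883, 0.1511, 0.1813]
eef_rot: [0.013, 0.529, 0.849, -0.01]
ft_force: [-0.0, -0.2, -0.2]
gripper_width: 0.88
```

```bash
python3 -c "
from h import *
st();st(1);st(1);st(2)"
```

```text
t 18.85 [588.3 151.1 181.3] [ 0.068  0.654 -0.632  1.594  0.466  1.048 -0.251] zaxis xy mrad [ 11.8 -30.4]
t 18.9 [587.1 157.  181.9] [ 0.064  0.654 -0.638  1.593  0.464  1.046 -0.251] zaxis xy mrad [ 12.  -23.7]
t 18.95 [586.5 160.  182.3] [ 0.062  0.654 -0.641  1.593  0.463  1.046 -0.252] zaxis xy mrad [ 12.1 -21.1]
t 19.05 [585.9 162.7 182.6] [ 0.06   0.654 -0.643  1.593  0.463  1.046 -0.252] zaxis xy mrad [ 12.4 -19.5]
```

Request:
{"fn": "play_rows", "kwargs": {
  "deltas": [
    {"tx": -45,"ty": -21,"tz": 0,"yaw": 0},
    {"tx": -10,"ty": -5,"tz": 0,"yaw": 0}
  ]
}}

```text
t: 19.25
tcp_pos: [0.5874, 0.1047, 0.1839]
eef_rot: [0.01, 0.521, 0.854, -0.004]
ft_force: [0.4, -0.8, -0.5]
gripper_width: 0.883
```

```bash
python3 -c "
from h import *
st();st(1);st(1);st(2)"
```

```text
t 19.25 [587.4 104.7 183.9] [ 0.167  0.636 -0.652  1.627  0.46   1.027 -0.157] zaxis xy mrad [ 13.2 -17.7]
t 19.3 [586.9 107.2 184.3] [ 0.166  0.636 -0.654  1.627  0.458  1.026 -0.157] zaxis xy mrad [ 13.3 -14.2]
t 19.35 [586.6 110.2 184.7] [ 0.163  0.636 -0.657  1.627  0.457  1.026 -0.158] zaxis xy mrad [ 13.6 -11.6]
t 19.45 [586.1 113.6 185. ] [ 0.161  0.636 -0.66   1.627  0.457  1.025 -0.159] zaxis xy mrad [14.  -9.2]
```

Request:
{"fn": "play_rows", "kwargs": {
  "deltas": [
    {"tx": -46,"ty": 16,"tz": 0,"yaw": 0},
    {"tx": -8,"ty": 6,"tz": 0,"yaw": 0}
  ]
}}

```text
t: 19.65
tcp_pos: [0.6299, 0.0809, 0.1866]
eef_rot: [0.008, 0.513, 0.859, 0.0]
ft_force: [-0.2, -1.1, -0.4]
gripper_width: 0.885
```

```bash
python3 -c "
from h import *
st(4);togo(.6573,.2834,2.005,.15)"
```

```text
t 19.85 [625.6  88.4 187.2] [ 0.196  0.688 -0.661  1.518  0.462  1.085 -0.066] zaxis xy mrad [10.3 -1.3]
t 19.85 tcp [0.6256 0.0884 0.1872] phi 2.0744 tilt 0.0104 w 82.2 F [-0.88  0.58  0.45]
  now-axes tx,ty [155.5 121.8] tz 37.2 yaw 0.0694 | after-yaw axes [163.6 110.8]
```

Request:
{"fn": "play_rows", "kwargs": {
  "deltas": [
    {"tx": 38,"ty": 30,"tz": 8,"yaw": 0.035}
  ]
}}

```text
t: 19.95
tcp_pos: [0.6352, 0.1267, 0.1796]
eef_rot: [0.007, 0.529, 0.849, -0.001]
ft_force: [1.0, -1.5, -0.3]
gripper_width: 0.881
```

```bash
python3 -c "
from h import *
st(5);togo(.6573,.2834,2.005,.15)"
```

```text
t 20.2 [632.5 136.5 179.5] [ 0.104  0.715 -0.641  1.48   0.464  1.092 -0.16 ] zaxis xy mrad [ 9.9 -1.5]
t 20.2 tcp [0.6325 0.1365 0.1795] phi 2.0428 tilt 0.01 w 82.0 F [ 0.05 -0.57 -0.51]
  now-axes tx,ty [119.5  88.9] tz 29.5 yaw 0.0378 | after-yaw axes [122.8  84.3]
```

Request:
{"fn": "play_rows", "kwargs": {
  "deltas": [
    {"tx": 38,"ty": 30,"tz": 8,"yaw": 0.035}
  ]
}}

```text
t: 20.3
tcp_pos: [0.645, 0.1727, 0.172]
eef_rot: [0.008, 0.543, 0.839, -0.002]
ft_force: [1.4, -1.1, 0.3]
gripper_width: 0.88
```

```bash
python3 -c "
from h import *
st(5);togo(.6573,.2834,2.005,.15)"
```

```text
t 20.55 [641.9 182.7 171.6] [ 0.016  0.75  -0.619  1.424  0.466  1.108 -0.246] zaxis xy mrad [ 9.9 -3. ]
t 20.55 tcp [0.6419 0.1827 0.1716] phi 2.0076 tilt 0.0104 w 81.9 F [ 0.28 -0.74 -0.21]
  now-axes tx,ty [84.7 56.5] tz 21.6 yaw 0.0026 | after-yaw axes [84.9 56.3]
```

Request:
{"fn": "play_rows", "kwargs": {
  "deltas": [
    {"tx": 38,"ty": 30,"tz": 8,"yaw": 0}
  ]
}}

```text
t: 20.65
tcp_pos: [0.6569, 0.2181, 0.1644]
eef_rot: [0.009, 0.543, 0.84, -0.002]
ft_force: [2.0, 0.3, -0.7]
gripper_width: 0.881
```

```bash
python3 -c "
from h import *
st(5);togo(.6573,.2834,2.005,.15)"
```

```text
t 20.9 [653.5 227.9 163.5] [-0.065  0.794 -0.606  1.349  0.475  1.135 -0.293] zaxis xy mrad [10.2 -5. ]
t 20.9 tcp [0.6535 0.2279 0.1635] phi 2.006 tilt 0.0114 w 82.2 F [ 0.74 -0.83 -0.38]
  now-axes tx,ty [48.8 26.8] tz 13.5 yaw 0.001 | after-yaw axes [48.8 26.8]
```

Request:
{"fn": "play_rows", "kwargs": {
  "deltas": [
    {"tx": 43,"ty": 24,"tz": 5,"yaw": 0}
  ]
}}

```text
t: 21.0
tcp_pos: [0.6627, 0.2639, 0.159]
eef_rot: [0.011, 0.545, 0.839, -0.003]
ft_force: [1.5, -0.8, 0.0]
gripper_width: 0.882
```

```bash
python3 -c "
from h import *
st(5);togo(.6573,.2834,2.005,.005)"
```

```text
t 21.25 [658.1 274.6 158.5] [-0.145  0.83  -0.594  1.281  0.48   1.164 -0.34 ] zaxis xy mrad [11.2 -7.2]
t 21.25 tcp [0.6581 0.2746 0.1585] phi 2.0038 tilt 0.0134 w 82.0 F [ 0.83 -1.55 -0.45]
  now-axes tx,ty [8.3 3. ] tz 153.5 yaw -0.0012 | after-yaw axes [8.3 3. ]
```

Request:
{"fn": "play_rows", "kwargs": {
  "deltas": [
    {"tx": 5,"ty": 3,"tz": 45,"yaw": 0}
  ]
}}

```text
t: 21.35
tcp_pos: [0.6651, 0.2793, 0.1206]
eef_rot: [0.012, 0.541, 0.841, 0.006]
ft_force: [0.4, -0.1, 0.6]
gripper_width: 0.883
```

```bash
python3 -c "
from h import *
st(5);togo(.6573,.2834,2.005,.005)"
```

```text
t 21.6 [660.3 278.5 114.6] [-0.156  0.875 -0.576  1.314  0.506  1.09  -0.367] zaxis xy mrad [12.3 -7.6]
t 21.6 tcp [0.6603 0.2785 0.1146] phi 2.0015 tilt 0.0145 w 82.3 F [ 0.42 -0.35  0.9 ]
  now-axes tx,ty [ 5.7 -0.6] tz 109.6 yaw -0.0035 | after-yaw axes [ 5.7 -0.6]
```

Request:
{"fn": "play_rows", "kwargs": {
  "deltas": [
    {"tx": 5,"ty": -1,"tz": 42,"yaw": 0}
  ]
}}

```text
t: 21.7
tcp_pos: [0.6639, 0.2846, 0.0812]
eef_rot: [0.012, 0.541, 0.841, 0.008]
ft_force: [0.7, 1.0, 1.0]
gripper_width: 0.883
```

```bash
python3 -c "
from h import *
st(5);togo(.6573,.2834,2.005,.005)"
```

```text
t 21.95 [658.9 282.6  74.7] [-0.167  0.915 -0.558  1.348  0.532  1.017 -0.396] zaxis xy mrad [14.8 -6.2]
t 21.95 tcp [0.6589 0.2826 0.0747] phi 2.0009 tilt 0.0161 w 82.2 F [0.42 0.06 0.46]
  now-axes tx,ty [ 1.4 -1.1] tz 69.7 yaw -0.0041 | after-yaw axes [ 1.4 -1.1]
```

Request:
{"fn": "play_rows", "kwargs": {
  "deltas": [
    {"tx": 3,"ty": -1,"tz": 40,"yaw": 0}
  ]
}}

```text
t: 22.05
tcp_pos: [0.6634, 0.2879, 0.0434]
eef_rot: [0.012, 0.541, 0.841, 0.009]
ft_force: [0.5, -0.6, 0.3]
gripper_width: 0.884
```

```bash
python3 -c "
from h import *
st(5);togo(.6573,.2834,2.005,.005)
g=shot('side');crop(g,180,160,310,260,6,'i1.png')"
```

```text
t 22.3 [658.5 285.2  36.9] [-0.178  0.957 -0.539  1.371  0.557  0.952 -0.42 ] zaxis xy mrad [17.3 -4.7]
t 22.3 tcp [0.6585 0.2852 0.0369] phi 2.0004 tilt 0.0179 w 82.0 F [-0.16 -0.16  0.39]
  now-axes tx,ty [-1.2 -1.8] tz 31.9 yaw -0.0046 | after-yaw axes [-1.2 -1.8]
```

View pics/i1.png

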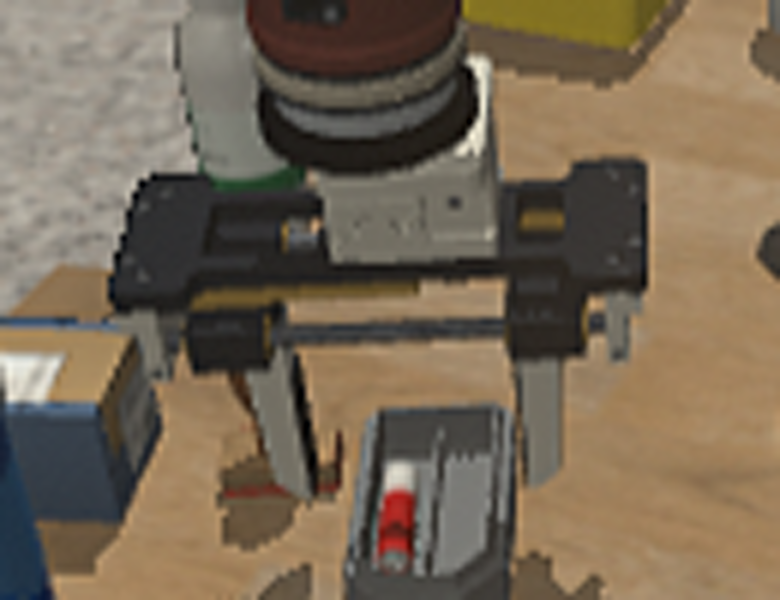

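Request:
{"fn": "play_rows", "kwargs": {
  "deltas": [
    {"tx": -2,"ty": -2,"tz": 32,"yaw": -0.005}
  ]
}}

```text
t: 22.45
tcp_pos: [0.6628, 0.2863, 0.0122]
eef_rot: [0.012, 0.538, 0.843, 0.01]
ft_force: [0.2, 1.2, 0.5]
gripper_width: 0.882
```

```bash
python3 -c "
from h import *
st(5);togo(.6573,.2834,2.005,.005)"
```

```text
t 22.7 [659.1 283.2   6.9] [-0.18   0.99  -0.523  1.388  0.579  0.901 -0.431] zaxis xy mrad [19.8 -2.9]
t 22.7 tcp [0.6591 0.2832 0.0069] phi 2.0049 tilt 0.02 w 81.8 F [ 0.61 -0.28  0.43]
  now-axes tx,ty [ 0.9 -1.6] tz 1.9 yaw -0.0001 | after-yaw axes [ 0.9 -1.6]
```

Request:
{"fn": "play_rows", "kwargs": {
  "deltas": [
    {"tx": 1,"ty": -1,"tz": 1,"yaw": 0},
    {"tx": 0,"ty": 0,"tz": 0,"yaw": 0},
    {"tx": 0,"ty": 0,"tz": 0,"yaw": 0},
    {"tx": 0,"ty": 0,"tz": 0,"yaw": 0},
    {"tx": 0,"ty": 0,"tz": 0,"yaw": 0}
  ],
  "claw": 45,
  "newtons": 25
}}

```text
t: 23.2
tcp_pos: [0.6593, 0.2856, 0.0104]
eef_rot: [0.01, 0.538, 0.843, 0.007]
ft_force: [0.3, 0.4, -2.0]
gripper_width: 0.663
```

```bash
python3 -c "
from h import *
st(2);togo(.6573,.2834,2.005,.005)"
```

```text
t 23.3 [659.2 285.5  10.1] [-0.182  0.985 -0.525  1.39   0.578  0.899 -0.433] zaxis xy mrad [24.3  0.3]
t 23.3 tcp [0.6592 0.2855 0.0101] phi 2.0049 tilt 0.0243 w 61.8 F [-0.03 -0.36 -0.98]
  now-axes tx,ty [-1.1 -2.6] tz 5.1 yaw -0.0001 | after-yaw axes [-1.1 -2.6]
```

Request:
{"fn": "play_rows", "kwargs": {
  "deltas": [
    {"tx": 0,"ty": 0,"tz": -8,"yaw": 0},
    {"tx": 0,"ty": 0,"tz": -18,"yaw": 0},
    {"tx": 0,"ty": 0,"tz": -25,"yaw": 0},
    {"tx": 0,"ty": 0,"tz": -25,"yaw": 0},
    {"tx": 0,"ty": 0,"tz": -25,"yaw": 0},
    {"tx": 0,"ty": 0,"tz": -18,"yaw": 0},
    {"tx": 0,"ty": 0,"tz": -8,"yaw": 0}
  ]
}}

```text
t: 24.0
tcp_pos: [0.6555, 0.2859, 0.1474]
eef_rot: [0.01, 0.538, 0.843, 0.007]
ft_force: [0.4, -0.4, -1.9]
gripper_width: 0.664
```

```bash
python3 -c "
from h import *
st();st(3);togo(.4874,.155,-.0755,.12)
g=shot('side');crop(g,180,100,340,220,5,'i2.png')"
```

```text
t 24.0 [655.5 285.9 147.4] [-0.158  0.836 -0.592  1.303  0.491  1.123 -0.364] zaxis xy mrad [24.5  1.4]
t 24.15 [654.8 285.2 144.5] [-0.158  0.838 -0.59   1.306  0.492  1.122 -0.365] zaxis xy mrad [21.7 -0.7]
t 24.15 tcp [0.6548 0.2852 0.1445] phi 2.0058 tilt 0.0217 w 61.7 F [-0.65 -0.49 -1.33]
  now-axes tx,ty [ -47.5 -206.7] tz 24.5 yaw 2.0813 | after-yaw axes [-157.1  142.4]
```

View pics/i2.png

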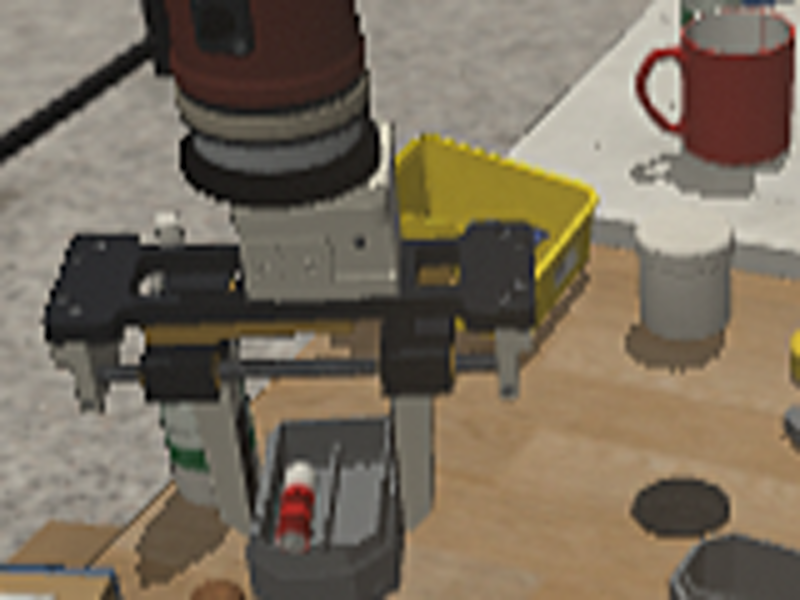

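Request:
{"fn": "play_rows", "kwargs": {
  "deltas": [
    {"tx": 0,"ty": 0,"tz": 0,"yaw": 0.06},
    {"tx": 0,"ty": 0,"tz": 0,"yaw": 0.12},
    {"tx": 0,"ty": 0,"tz": 0,"yaw": 0.14},
    {"tx": 0,"ty": 0,"tz": 0,"yaw": 0.14},
    {"tx": 0,"ty": 0,"tz": 0,"yaw": 0.14},
    {"tx": 0,"ty": 0,"tz": 0,"yaw": 0.14},
    {"tx": 0,"ty": 0,"tz": 0,"yaw": 0.14},
    {"tx": 0,"ty": 0,"tz": 0,"yaw": 0.14},
    {"tx": 0,"ty": 0,"tz": 0,"yaw": 0.14},
    {"tx": 0,"ty": 0,"tz": 0,"yaw": 0.14},
    {"tx": 0,"ty": 0,"tz": 0,"yaw": 0.14},
    {"tx": 0,"ty": 0,"tz": 0,"yaw": 0.14},
    {"tx": 0,"ty": 0,"tz": 0,"yaw": 0.14},
    {"tx": 0,"ty": 0,"tz": 0,"yaw": 0.14},
    {"tx": 0,"ty": 0,"tz": 0,"yaw": 0.1},
    {"tx": 0,"ty": 0,"tz": 0,"yaw": 0.06}
  ]
}}

```text
t: 25.8
tcp_pos: [0.6376, 0.274, 0.109]
eef_rot: [0.016, 0.999, -0.049, -0.017]
ft_force: [1.2, -0.8, -0.5]
gripper_width: 0.662
```

```bash
python3 -c "
from h import *
st();st(3);togo(.4874,.155,-.0755,.12)"
```

```text
t 25.8 [637.6 274.  109. ] [-0.421  0.811 -0.043  1.35   0.05   1.027 -2.147] zaxis xy mrad [-35.5 -30.5]
t 25.95 [637.8 274.1 109.3] [-0.42   0.811 -0.044  1.35   0.051  1.027 -2.143] zaxis xy mrad [-35.  -30.2]
t 25.95 tcp [0.6378 0.2741 0.1093] phi -0.0933 tilt 0.0462 w 61.4 F [-0.96  0.19 -1.28]
  now-axes tx,ty [-138.7  132.6] tz -10.7 yaw -0.0178 | after-yaw axes [-141.   130.2]
```

Request:
{"fn": "play_rows", "kwargs": {
  "deltas": [
    {"tx": -18,"ty": 34,"tz": -5,"yaw": 0},
    {"tx": 0,"ty": 8,"tz": 0,"yaw": 0}
  ]
}}

```text
t: 26.15
tcp_pos: [0.6139, 0.2345, 0.1135]
eef_rot: [0.016, 0.999, -0.043, -0.019]
ft_force: [0.9, 0.2, -1.9]
gripper_width: 0.663
```

```bash
python3 -c "
from h import *
st();st(4);togo(.4874,.155,-.0755,.12)"
```

```text
t 26.15 [613.9 234.5 113.5] [-0.378  0.753 -0.049  1.468  0.056  0.97  -2.104] zaxis xy mrad [-39.4 -31.2]
t 26.35 [616.4 240.7 114. ] [-0.38   0.756 -0.053  1.46   0.054  0.969 -2.106] zaxis xy mrad [-34.8 -24.2]
t 26.35 tcp [0.6164 0.2407 0.114 ] phi -0.0843 tilt 0.0424 w 61.8 F [-0.05  0.52 -2.11]
  now-axes tx,ty [-121.3   96.2] tz -6.0 yaw -0.0088 | after-yaw axes [-122.1   95.1]
```

Request:
{"fn": "play_rows", "kwargs": {
  "deltas": [
    {"tx": -32,"ty": 28,"tz": 0,"yaw": 0},
    {"tx": 0,"ty": 5,"tz": 0,"yaw": 0}
  ]
}}

```text
t: 26.55
tcp_pos: [0.5782, 0.2126, 0.1131]
eef_rot: [0.013, 0.999, -0.039, -0.02]
ft_force: [1.3, -0.8, -2.5]
gripper_width: 0.666
```

```bash
python3 -c "
from h import *
st();st(4);togo(.4874,.155,-.0755,.12)"
```

```text
t 26.55 [578.2 212.6 113.1] [-0.357  0.695 -0.058  1.601  0.055  0.894 -2.087] zaxis xy mrad [-40.9 -23.9]
t 26.75 [586.4 217.6 115.7] [-0.358  0.698 -0.059  1.585  0.055  0.891 -2.088] zaxis xy mrad [-26.7 -16.4]
t 26.75 tcp [0.5864 0.2176 0.1157] phi -0.0783 tilt 0.0313 w 61.7 F [-0.33  0.47 -1.33]
  now-axes tx,ty [-93.8  70.1] tz -4.3 yaw -0.0028 | after-yaw axes [-94.   69.8]
```

Request:
{"fn": "play_rows", "kwargs": {
  "deltas": [
    {"tx": -28,"ty": 32,"tz": -4,"yaw": -0.008},
    {"tx": 0,"ty": 5,"tz": 0,"yaw": 0}
  ]
}}

```text
t: 26.95
tcp_pos: [0.5557, 0.1855, 0.1202]
eef_rot: [0.008, 0.999, -0.033, -0.013]
ft_force: [0.4, -0.4, -2.4]
gripper_width: 0.664
```

```bash
python3 -c "
from h import *
st();st(4);togo(.4874,.155,-.0755,.12)"
```

```text
t 26.95 [555.7 185.5 120.2] [-0.321  0.639 -0.066  1.701  0.059  0.835 -2.051] zaxis xy mrad [-27.1 -14.8]
t 27.15 [560.9 190.7 121.2] [-0.323  0.642 -0.069  1.69   0.057  0.832 -2.051] zaxis xy mrad [-18.3  -8.4]
t 27.15 tcp [0.5609 0.1907 0.1212] phi -0.0629 tilt 0.0201 w 61.6 F [-0.4   0.03 -1.69]
  now-axes tx,ty [-71.1  40.3] tz 1.2 yaw 0.0126 | after-yaw axes [-70.6  41.2]
```

Request:
{"fn": "play_rows", "kwargs": {
  "deltas": [
    {"tx": -24,"ty": 32,"tz": 0,"yaw": 0.01},
    {"tx": 0,"ty": 5,"tz": 0,"yaw": 0}
  ]
}}

```text
t: 27.35
tcp_pos: [0.5357, 0.1583, 0.1217]
eef_rot: [0.003, 0.999, -0.034, -0.008]
ft_force: [-0.0, -1.7, -1.8]
gripper_width: 0.664
```

```bash
python3 -c "
from h import *
st();st(4);togo(.4874,.155,-.0755,.12)"
```

```text
t 27.35 [535.7 158.3 121.7] [-0.281  0.596 -0.071  1.789  0.057  0.776 -2.021] zaxis xy mrad [-16.8  -6.1]
t 27.55 [539.8 163.4 122.7] [-0.283  0.599 -0.074  1.78   0.056  0.774 -2.021] zaxis xy mrad [-9.5 -0.3]
t 27.55 tcp [0.5398 0.1634 0.1227] phi -0.0652 tilt 0.0095 w 62.1 F [-0.19  0.57 -1.88]
  now-axes tx,ty [-51.8  11.8] tz 2.7 yaw 0.0103 | after-yaw axes [-51.7  12.4]
```

Request:
{"fn": "play_rows", "kwargs": {
  "deltas": [
    {"tx": -35,"ty": 4,"tz": 5,"yaw": 0}
  ]
}}

```text
t: 27.65
tcp_pos: [0.5105, 0.1633, 0.1188]
eef_rot: [-0.001, 0.999, -0.033, -0.0]
ft_force: [-0.3, 0.9, -1.8]
gripper_width: 0.664
```

```bash
python3 -c "
from h import *
st();st(4);togo(.4874,.155,-.0755,.0585)"
```

```text
t 27.65 [510.5 163.3 118.8] [-0.3    0.565 -0.074  1.871  0.057  0.707 -2.043] zaxis xy mrad [-0.1  2.7]
t 27.85 [504.9 163.1 118.2] [-0.301  0.562 -0.076  1.878  0.056  0.711 -2.042] zaxis xy mrad [-8.9  0.5]
t 27.85 tcp [0.5049 0.1631 0.1182] phi -0.0632 tilt 0.0089 w 61.8 F [ 0.16  0.35 -1.16]
  now-axes tx,ty [-17.    9.2] tz 59.7 yaw 0.0123 | after-yaw axes [-16.9   9.4]
```

```bash
python3 -c "
from h import *
g=shot('side');np.save('g.npy',g,allow_pickle=True)
o=observe();p=o['tcp_pos'];f=phi_of(o['eef_rot'])
hull=lambda H:cv2.convexHull((proj(g,H)-.6).astype(np.float32)).reshape(-1,2)
dr=[]
for H in solid('deep',.4863,.155,-.0755,.010): dr.append((hull(H),(0,0,255)))
c=p[:2]-.0011*np.array([np.cos(f),np.sin(f)])
for H in solid('shal',c[0],c[1],f,p[2]-.0085): dr.append((hull(H),(0,255,255)))
crop(g,255,130,355,230,7,'i3.png',dr)
g=shot('top');crop(g,270,160,390,260,6,'i3t.png')
"
```

```text
(no output)
```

View pics/i3.png

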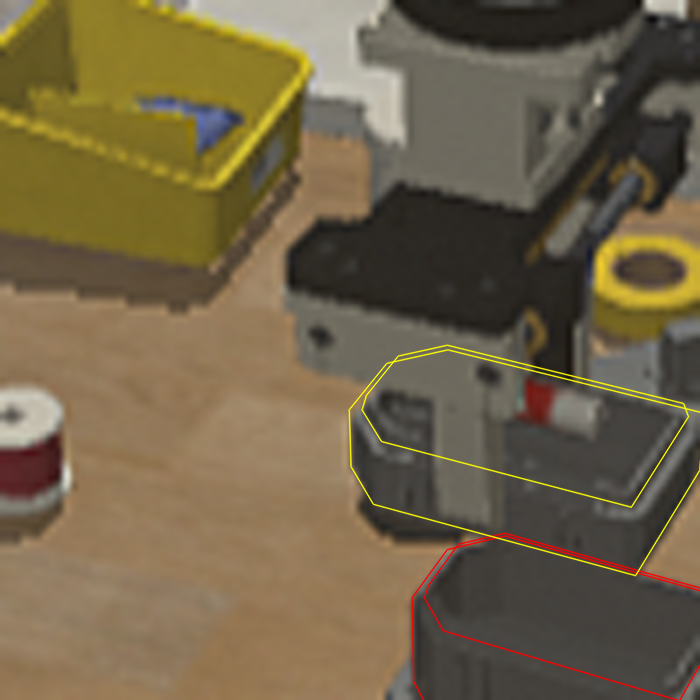

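View pics/i3t.png

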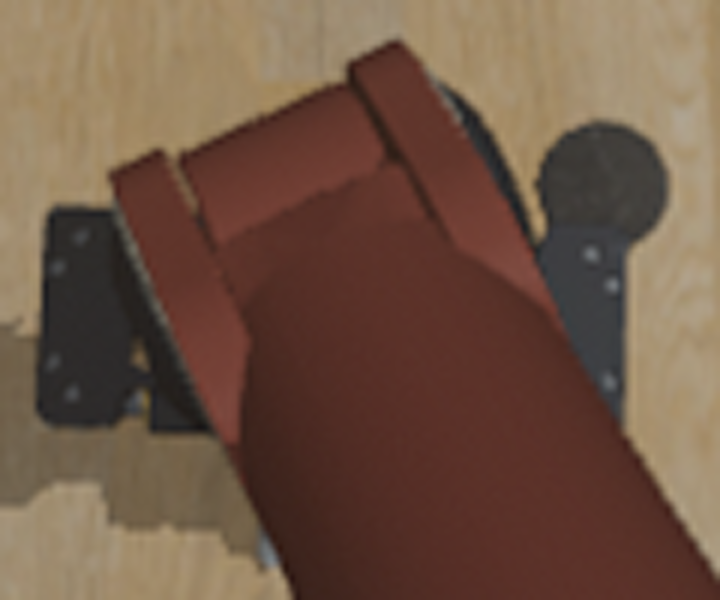

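```bash
cat > ov.py <<'E'
from h import *
def held(kind,g,p,f,off,dz,pitch,piv=.019,bias=.6):
    # pitch>0 = nose up, about jaw axis through pad point (TCP+piv up)
    out=[]
    R=np.array([[np.cos(f),-np.sin(f)],[np.sin(f),np.cos(f)]])
    for H in solid(kind,0,0,0,0):
        H=H+[off,0,-dz-piv]
        c,s=np.cos(pitch),np.sin(pitch)
        x=H[:,0]*c-H[:,2]*s; z=H[:,0]*s+H[:,2]*c
        xy=np.c_[x,H[:,1]]@R.T
        W=np.c_[xy+p[:2],z+p[2]+piv]
        out.append(cv2.convexHull((proj(g,W)-bias).astype(np.float32)).reshape(-1,2))
    return out
E
python3 -c "
from ov import *
g=np.load('g.npy',allow_pickle=True).item()
o=observe();p=o['tcp_pos'];f=phi_of(o['eef_rot'])
ims=[]
for pt in(-.06,-.09,-.12):
  crop(g,298,170,360,222,6,'tmp.png',[(h,(0,255,255)) for h in held('shal',g,p,f,-.0011,.0085,pt)]);ims.append(cv2.imread('pics/tmp.png'))
crop(g,298,170,360,222,6,'tmp.png');ims.append(cv2.imread('pics/tmp.png'))
cv2.imwrite('pics/i4.png',np.vstack([np.hstack(ims[:2]),np.hstack(ims[2:])])[:600,:800])
"
```

```text
(no output)
```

View pics/i4.png

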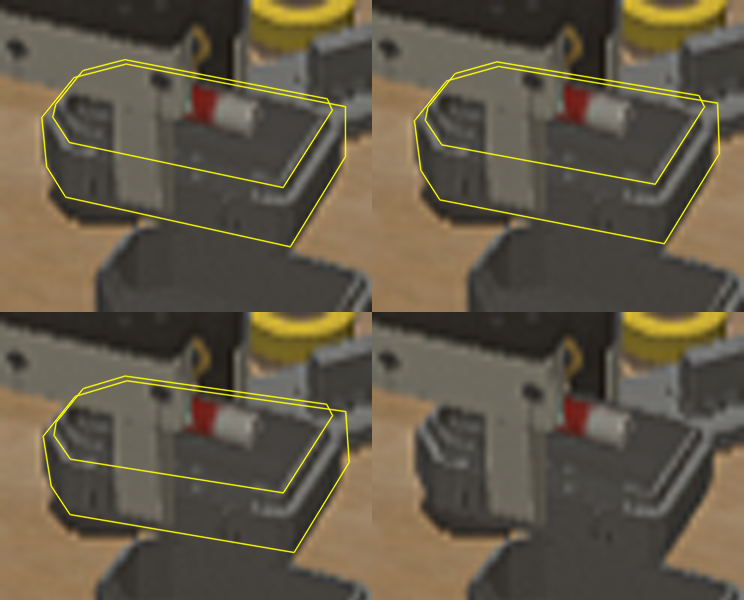

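```bash
python3 -c "
from ov import *
g=np.load('g.npy',allow_pickle=True).item()
g=dict(g);g['pixels']=np.clip(g['pixels'].astype(float)*1.9,0,255).astype(np.uint8)
crop(g,298,175,363,225,12,'i5.png')
"
```

```text
(no output)
```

View pics/i5.png

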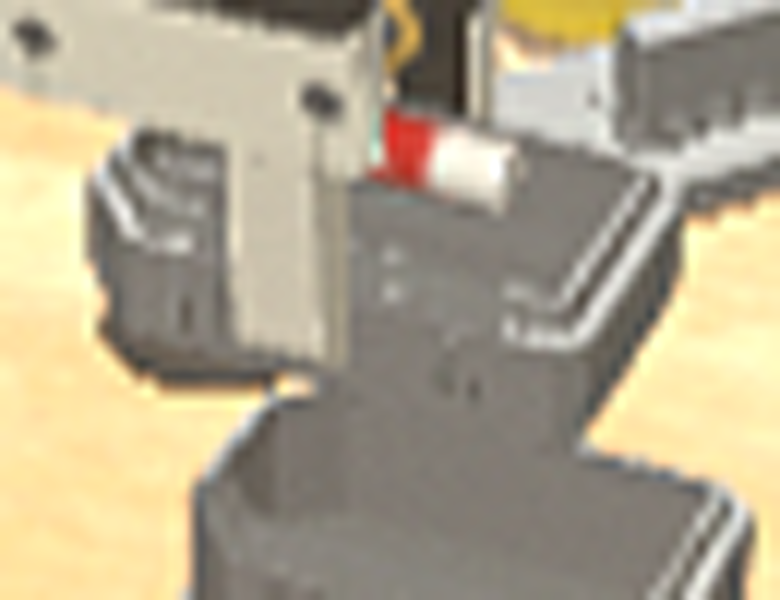

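```bash
python3 -c "
from ov import *
from scipy.optimize import least_squares
from scipy.spatial.transform import Rotation as Rr
g=np.load('g.npy',allow_pickle=True).item()
L=np.array([[55,15,24],[39,31,24],[-55,31,24],[-55,-31,24],[55,15,0],[39,31,0]])/1000
px=np.array([(90,180),(145,240),(575,345),(675,185),(100,325),(150,380)])
uv=(px+.5)/12-.5+[298,175]
o=observe();p=o['tcp_pos'];f=phi_of(o['eef_rot'])
def W(q): return L@Rr.from_euler('zyx',[q[3],-q[4],q[5]]).as_matrix().T+q[:3]
def r(q): return np.r_[(proj(g,W(q))-.6-uv).ravel(),(q[5]-0)/.02,(q[3]-f)/.02]
s=least_squares(r,[p[0],p[1],p[2]-.01,f,0,0])
print(s.x.round(4),(s.fun[:12].reshape(-1,2)).round(2)); print('tcp',p,f)
d=s.x[:2]-p[:2];print('off along x,y',d@[np.cos(f),np.sin(f)],d@[-np.sin(f),np.cos(f)],'dz',p[2]-s.x[2])
"
```

```text
[ 0.5095  0.1423  0.0875 -0.0606 -0.0728  0.0126] [[ 0.48  2.09]
 [-0.96  1.82]
 [-0.    0.39]
 [ 0.59 -0.56]
 [ 0.49 -2.03]
 [-0.57 -1.79]]
tcp [0.5062694  0.16263496 0.1183886 ] -0.06459054740036424
off along x,y 0.0045072001413368305 -0.02012144838340543 dz 0.030901174757800173
```

The dark band under the nose is only the flat dark disc on the desk behind the tray. I'll refit without those points.

```bash
python3 -c "
from ov import *
from scipy.optimize import least_squares
from scipy.spatial.transform import Rotation as Rr
g=np.load('g.npy',allow_pickle=True).item()
L=np.array([[55,15,24],[39,31,24],[-55,31,24],[-55,-31,24]])/1000
px=np.array([(90,180),(145,240),(575,345),(675,185)])
uv=(px+.5)/12-.5+[298,175]
o=observe();p=o['tcp_pos'];f=phi_of(o['eef_rot'])
def W(q): return L@Rr.from_euler('zyx',[f,-q[3],0]).as_matrix().T+[p[0]+q[0]*np.cos(f),p[1]+q[0]*np.sin(f),p[2]-q[2]]+q[1]*np.array([-np.sin(f),np.cos(f),0])
def r(q): return np.r_[(proj(g,W(q))-.6-uv).ravel(),q[1]/.001]
s=least_squares(r,[0,0,.01,0])
print(s.x.round(4),(s.fun[:8].reshape(-1,2)).round(2))
crop(g,298,175,363,225,12,'i6.png',[(h,(0,255,255)) for h in held('shal',g,p,f,-.0011,.0085,0)])
"
```

```text
[-0.0023 -0.0002  0.0117 -0.0196] [[-0.35 -0.07]
 [-1.71  0.15]
 [ 0.47  0.84]
 [ 1.43 -0.75]]
```

View pics/i6.png

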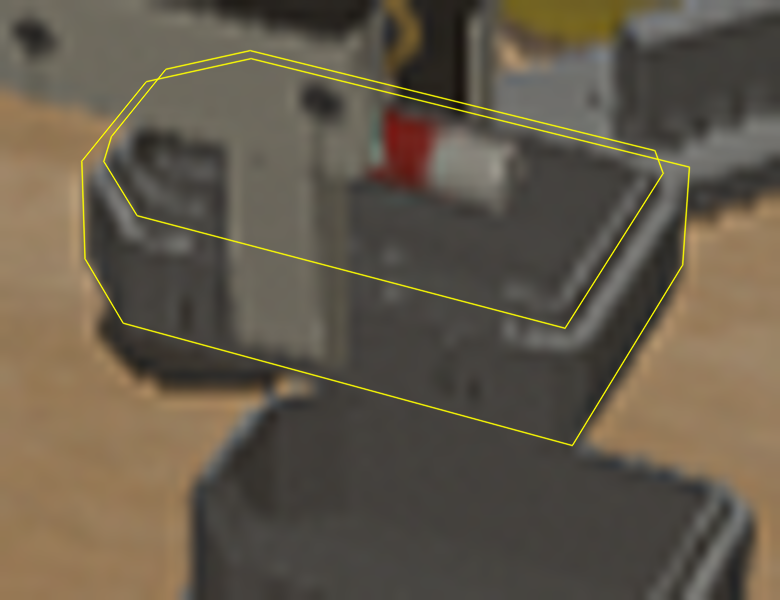

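Request:
{"fn": "play_rows", "kwargs": {
  "deltas": [
    {"tx": -16,"ty": 9,"tz": 20,"yaw": 0.012}
  ]
}}

```text
t: 28.05
tcp_pos: [0.4955, 0.1571, 0.1007]
eef_rot: [-0.003, 0.999, -0.038, 0.002]
ft_force: [0.5, -0.2, -2.1]
gripper_width: 0.665
```

```bash
python3 -c "
from h import *
st(5);togo(.4878,.1549,-.0755,.059)"
```

```text
t 28.3 [491.3 155.3  99.1] [-0.3    0.571 -0.069  1.941  0.058  0.636 -2.053] zaxis xy mrad [-4.9  1.5]
t 28.3 tcp [0.4913 0.1553 0.0991] phi -0.0767 tilt 0.0051 w 62.3 F [ 0.04 -0.28 -1.12]
  now-axes tx,ty [-3.5  0.7] tz 40.1 yaw -0.0012 | after-yaw axes [-3.5  0.7]
```

Request:
{"fn": "play_rows", "kwargs": {
  "deltas": [
    {"tx": -2,"ty": 0,"tz": 22,"yaw": 0}
  ]
}}

```text
t: 28.4
tcp_pos: [0.4937, 0.157, 0.0798]
eef_rot: [-0.003, 0.999, -0.038, 0.002]
ft_force: [-0.5, 0.9, -2.0]
gripper_width: 0.664
```

```bash
python3 -c "
from h import *
st(5);togo(.4878,.1549,-.0755,.059)"
```

```text
t 28.65 [490.3 155.9  77.9] [-0.304  0.604 -0.066  1.961  0.062  0.581 -2.058] zaxis xy mrad [-3.1  2.2]
t 28.65 tcp [0.4903 0.1559 0.0779] phi -0.0766 tilt 0.0038 w 61.7 F [ 0.35  0.35 -1.52]
  now-axes tx,ty [-2.4  1.2] tz 18.9 yaw -0.0011 | after-yaw axes [-2.5  1.2]
```

Request:
{"fn": "play_rows", "kwargs": {
  "deltas": [
    {"tx": -2,"ty": 1,"tz": 7,"yaw": 0}
  ]
}}

```text
t: 28.75
tcp_pos: [0.49, 0.1557, 0.0722]
eef_rot: [-0.002, 0.999, -0.038, 0.0]
ft_force: [0.2, -0.5, -2.2]
gripper_width: 0.665
```

```bash
python3 -c "
from ov import *
st(4);togo(.4878,.1549,-.0755,.059)
g=shot('side')
o=observe();p=o['tcp_pos'];f=phi_of(o['eef_rot'])
dr=[(h,(0,255,255)) for h in held('shal',g,p,f,-.0015,.009,0)]
for H in solid('deep',.4863,.155,-.0755,.010): dr.append((cv2.convexHull((proj(g,H)-.6).astype(np.float32)).reshape(-1,2),(0,0,255)))
crop(g,295,175,370,245,8,'i7.png',dr);crop(g,295,175,370,245,8,'i7r.png')
"
```

```text
t 28.95 [488.2 155.1  71. ] [-0.305  0.613 -0.065  1.972  0.064  0.56  -2.06 ] zaxis xy mrad [-3.1  2.2]
t 28.95 tcp [0.4882 0.1551 0.071 ] phi -0.0766 tilt 0.0038 w 61.8 F [ 0.52  0.32 -0.37]
  now-axes tx,ty [-0.4  0.2] tz 12.0 yaw -0.0011 | after-yaw axes [-0.4  0.2]
```

View pics/i7.png

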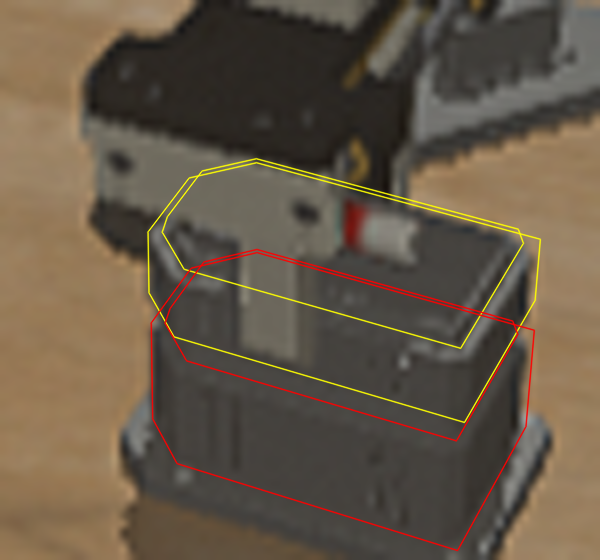

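View pics/i7r.png

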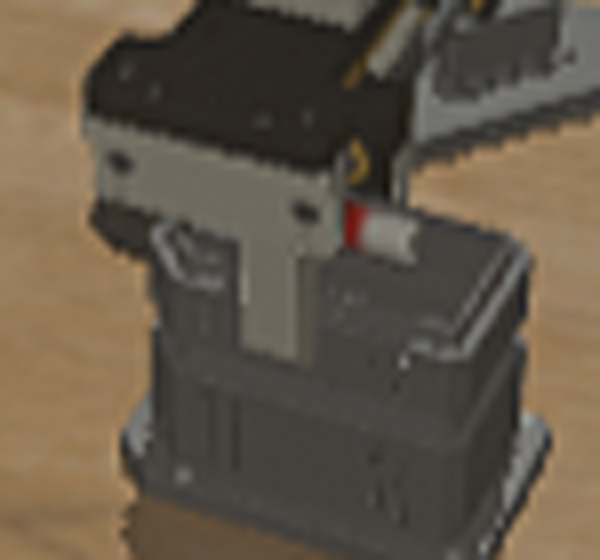

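Request:
{"fn": "play_rows", "kwargs": {
  "deltas": [
    {"tx": 0,"ty": 0,"tz": 6,"yaw": 0}
  ]
}}

```text
t: 29.1
tcp_pos: [0.4891, 0.1554, 0.0657]
eef_rot: [-0.002, 0.999, -0.038, -0.0]
ft_force: [0.1, -0.7, -1.0]
gripper_width: 0.663
```

```bash
python3 -c "
from ov import *
st(4);togo(.488,.1549,-.0755,.059)"
```

```text
t 29.3 [488.1 155.1  64.8] [-0.306  0.623 -0.063  1.977  0.065  0.546 -2.061] zaxis xy mrad [-3.4  2.1]
t 29.3 tcp [0.4881 0.1551 0.0648] phi -0.0765 tilt 0.004 w 61.7 F [ 0.47  0.46 -0.99]
  now-axes tx,ty [-0.1  0.2] tz 5.8 yaw -0.001 | after-yaw axes [-0.1  0.2]
```

Request:
{"fn": "play_rows", "kwargs": {
  "deltas": [
    {"tx": 0,"ty": 0,"tz": 4,"yaw": 0}
  ]
}}

```text
t: 29.4
tcp_pos: [0.4886, 0.1552, 0.0611]
eef_rot: [-0.001, 0.999, -0.038, -0.001]
ft_force: [0.6, 0.0, -1.0]
gripper_width: 0.663
```

```bash
python3 -c "
from ov import *
st(3);togo(.488,.1549,-.0755,.059)"
```

```text
t 29.55 [488.3 155.2  60.8] [-0.307  0.63  -0.063  1.979  0.066  0.536 -2.061] zaxis xy mrad [-3.1  2.3]
t 29.55 tcp [0.4883 0.1552 0.0608] phi -0.0765 tilt 0.0038 w 61.6 F [ 0.18 -0.05 -1.52]
  now-axes tx,ty [-0.3  0.3] tz 1.8 yaw -0.001 | after-yaw axes [-0.3  0.3]
```

Request:
{"fn": "play_rows", "kwargs": {
  "deltas": [
    {"tx": 0,"ty": 0,"tz": 2,"yaw": 0}
  ]
}}

```text
t: 29.65
tcp_pos: [0.4886, 0.1552, 0.0599]
eef_rot: [-0.001, 0.999, -0.038, -0.001]
ft_force: [-2.6, -0.5, 16.1]
gripper_width: 0.663
```

```bash
python3 -c "
from ov import *
st(3);togo(.488,.1549,-.0755,.059)"
```

```text
t 29.8 [488.6 155.3  59.9] [-0.307  0.632 -0.062  1.98   0.067  0.533 -2.062] zaxis xy mrad [-2.4  2.3]
t 29.8 tcp [0.4886 0.1553 0.0599] phi -0.0761 tilt 0.0033 w 61.9 F [-1.78 -0.35  8.15]
  now-axes tx,ty [-0.5  0.5] tz 0.9 yaw -0.0006 | after-yaw axes [-0.5  0.5]
```

Request:
{"fn": "play_rows", "kwargs": {
  "deltas": [
    {"tx": 0,"ty": 0,"tz": 2,"yaw": 0}
  ]
}}

```text
t: 29.9
tcp_pos: [0.4886, 0.1553, 0.0597]
eef_rot: [-0.001, 0.999, -0.038, -0.001]
ft_force: [-2.6, -0.6, 16.9]
gripper_width: 0.665
```

```bash
python3 -c "
from ov import *
st(3);togo(.488,.1549,-.0755,.059)"
```

```text
t 30.05 [488.6 155.3  59.8] [-0.308  0.632 -0.062  1.98   0.067  0.532 -2.062] zaxis xy mrad [-1.7  2.1]
t 30.05 tcp [0.4886 0.1553 0.0598] phi -0.0756 tilt 0.0027 w 61.6 F [-2.74 -0.32 13.33]
  now-axes tx,ty [-0.6  0.5] tz 0.8 yaw -0.0001 | after-yaw axes [-0.6  0.5]
```

Request:
{"fn": "play_rows", "kwargs": {
  "deltas": [
    {"tx": 0,"ty": 0,"tz": 0,"yaw": 0},
    {"tx": 0,"ty": 0,"tz": 0,"yaw": 0},
    {"tx": 0,"ty": 0,"tz": 0,"yaw": 0}
  ],
  "claw": 78
}}

```text
t: 30.35
tcp_pos: [0.489, 0.1556, 0.0606]
eef_rot: [-0.001, 0.999, -0.038, -0.0]
ft_force: [0.1, -0.7, 0.4]
gripper_width: 0.827
```

```bash
python3 -c "
from h import *
st(1)
g=shot('side');crop(g,270,150,380,250,7,'j1.png')"
```

```text
t 30.4 [488.9 155.5  60.6] [-0.308  0.63  -0.062  1.98   0.067  0.533 -2.062] zaxis xy mrad [-0.3  2.6]
```

View pics/j1.png

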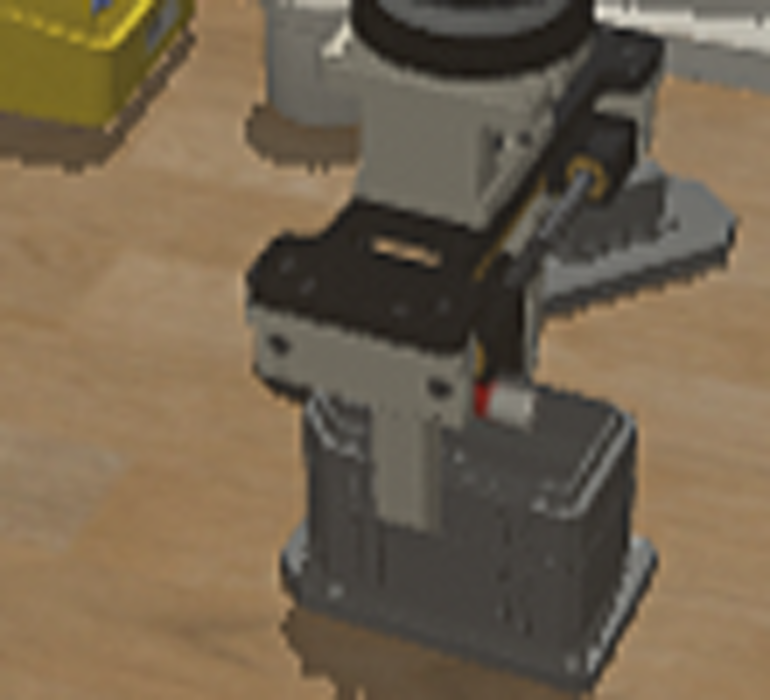

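Request:
{"fn": "play_rows", "kwargs": {
  "deltas": [
    {"tx": 0,"ty": 0,"tz": -35,"yaw": 0}
  ]
}}

```text
t: 30.55
tcp_pos: [0.4857, 0.1543, 0.0922]
eef_rot: [0.001, 0.999, -0.038, -0.005]
ft_force: [0.0, -1.1, 0.8]
gripper_width: 0.845
```

```bash
python3 -c "
from h import *
st(5)"
```

```text
t 30.8 [488.6 155.3  95.2] [-0.302  0.573 -0.069  1.954  0.06   0.616 -2.056] zaxis xy mrad [-1.   2.3]
```

Request:
{"fn": "play_rows", "kwargs": {
  "deltas": [
    {"tx": 0,"ty": 48,"tz": -15,"yaw": 0}
  ]
}}

```text
t: 30.9
tcp_pos: [0.4839, 0.1149, 0.1082]
eef_rot: [-0.003, 1.0, -0.031, -0.002]
ft_force: [0.2, -0.5, 0.6]
gripper_width: 0.842
```

```bash
python3 -c "
from h import *
st(5);togo(.4926,-.066,.799,.08)
g=shot('side');crop(g,270,150,380,250,7,'j2.png')
g=shot('top');crop(g,270,160,430,280,5,'j2t.png')"
```

```text
t 31.15 [484.5 107.6 109.3] [-0.206  0.533 -0.079  1.984  0.063  0.629 -1.973] zaxis xy mrad [-2.5  2.3]
t 31.15 tcp [0.4845 0.1076 0.1093] phi -0.0764 tilt 0.0034 w 78.1 F [ 0.16  0.78 -0.14]
  now-axes tx,ty [ 21.3 172.4] tz 29.3 yaw -0.8754 | after-yaw axes [-118.7  126.9]
```

View pics/j2.png

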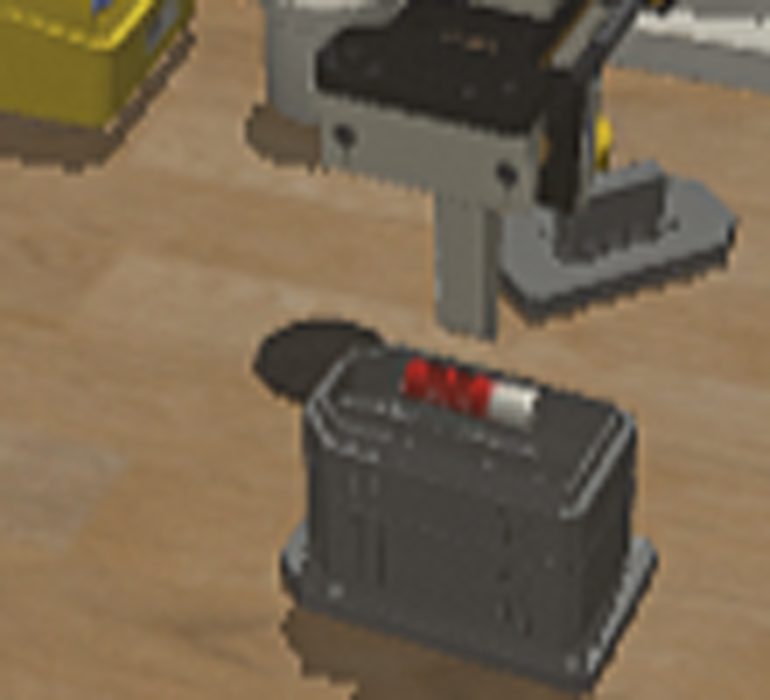

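View pics/j2t.png

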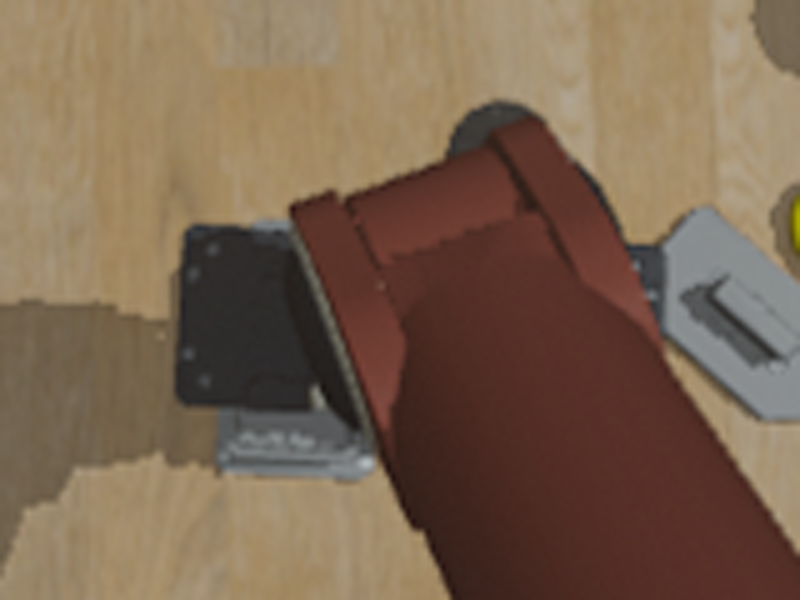

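Request:
{"fn": "play_rows", "kwargs": {
  "deltas": [
    {"tx": 0,"ty": 0,"tz": 0,"yaw": -0.08},
    {"tx": 0,"ty": 0,"tz": 0,"yaw": -0.14},
    {"tx": 0,"ty": 0,"tz": 0,"yaw": -0.14},
    {"tx": 0,"ty": 0,"tz": 0,"yaw": -0.14},
    {"tx": 0,"ty": 0,"tz": 0,"yaw": -0.14},
    {"tx": 0,"ty": 0,"tz": 0,"yaw": -0.14},
    {"tx": 0,"ty": 0,"tz": 0,"yaw": -0.1}
  ],
  "claw": 28
}}

```text
t: 31.95
tcp_pos: [0.4818, 0.1187, 0.1059]
eef_rot: [-0.004, 0.909, 0.416, -0.003]
ft_force: [0.7, -0.5, 0.3]
gripper_width: 0.313
```

```bash
python3 -c "
from h import *
st(4);togo(.4926,-.066,.799,.08)"
```

```text
t 32.15 [482.  118.  106.1] [-0.041  0.56  -0.351  1.978  0.29   0.658 -1.295] zaxis xy mrad [-8.1  5.6]
t 32.15 tcp [0.482  0.118  0.1061] phi 0.85 tilt 0.0098 w 27.9 F [-1.09  1.05  0.31]
  now-axes tx,ty [-131.3  129.4] tz 26.1 yaw 0.051 | after-yaw axes [-124.5  135.9]
```

Request:
{"fn": "play_rows", "kwargs": {
  "deltas": [
    {"tx": -33,"ty": 34,"tz": 0,"yaw": 0.05}
  ]
}}

```text
t: 32.25
tcp_pos: [0.4862, 0.0788, 0.1064]
eef_rot: [-0.007, 0.919, 0.394, -0.0]
ft_force: [1.1, -0.1, 0.8]
gripper_width: 0.298
```

```bash
python3 -c "
from h import *
st(5);togo(.4926,-.066,.799,.08)"
```

```text
t 32.5 [485.8  71.1 105.8] [ 0.048  0.554 -0.342  1.992  0.283  0.649 -1.246] zaxis xy mrad [-8.   5.9]
t 32.5 tcp [0.4858 0.0711 0.1058] phi 0.7989 tilt 0.0099 w 27.7 F [1.2  0.24 0.38]
  now-axes tx,ty [-93.5 100.5] tz 25.8 yaw -0.0001 | after-yaw axes [-93.5 100.5]
```

Request:
{"fn": "play_rows", "kwargs": {
  "deltas": [
    {"tx": -33,"ty": 35,"tz": 0,"yaw": 0}
  ]
}}

```text
t: 32.6
tcp_pos: [0.4888, 0.0324, 0.1064]
eef_rot: [-0.007, 0.918, 0.396, 0.0]
ft_force: [0.9, -0.6, -0.2]
gripper_width: 0.3
```

```bash
python3 -c "
from h import *
st(5);togo(.4926,-.066,.799,.08)"
```

```text
t 32.85 [487.9  24.3 105.5] [ 0.149  0.552 -0.348  1.998  0.288  0.646 -1.156] zaxis xy mrad [-7.7  6.9]
t 32.85 tcp [0.4879 0.0243 0.1055] phi 0.7996 tilt 0.0104 w 28.0 F [0.68 0.65 0.01]
  now-axes tx,ty [-61.4  66.3] tz 25.5 yaw 0.0006 | after-yaw axes [-61.4  66.3]
```

Request:
{"fn": "play_rows", "kwargs": {
  "deltas": [
    {"tx": -33,"ty": 35,"tz": 0,"yaw": 0}
  ]
}}

```text
t: 32.95
tcp_pos: [0.4912, -0.0138, 0.1061]
eef_rot: [-0.007, 0.918, 0.397, 0.001]
ft_force: [1.7, -0.2, -0.4]
gripper_width: 0.299
```

```bash
python3 -c "
from h import *
st(5);togo(.4926,-.066,.799,.08)"
```

```text
t 33.2 [490.1 -22.  105.3] [ 0.248  0.556 -0.355  1.992  0.294  0.65  -1.065] zaxis xy mrad [-7.4  8. ]
t 33.2 tcp [ 0.4901 -0.022   0.1053] phi 0.8011 tilt 0.0109 w 28.0 F [-0.4   0.25 -0.29]
  now-axes tx,ty [-29.8  32.4] tz 25.3 yaw 0.0021 | after-yaw axes [-29.8  32.5]
```

Request:
{"fn": "play_rows", "kwargs": {
  "deltas": [
    {"tx": -30,"ty": 33,"tz": 20,"yaw": 0}
  ]
}}

```text
t: 33.3
tcp_pos: [0.4961, -0.0571, 0.0874]
eef_rot: [-0.006, 0.918, 0.397, 0.003]
ft_force: [1.3, -0.5, 0.8]
gripper_width: 0.303
```

```bash
python3 -c "
from h import *
st(5);togo(.4926,-.066,.799,.015)"
```

```text
t 33.55 [492.9 -64.2  85. ] [ 0.322  0.596 -0.343  1.992  0.318  0.613 -0.997] zaxis xy mrad [-7.3  9.5]
t 33.55 tcp [ 0.4929 -0.0642  0.085 ] phi 0.8035 tilt 0.012 w 28.0 F [ 0.47 -0.16 -0.29]
  now-axes tx,ty [-1.5  1. ] tz 70.0 yaw 0.0045 | after-yaw axes [-1.5  1. ]
```

Request:
{"fn": "play_rows", "kwargs": {
  "deltas": [
    {"tx": 0,"ty": 0,"tz": 35,"yaw": 0}
  ]
}}

```text
t: 33.65
tcp_pos: [0.497, -0.0617, 0.0532]
eef_rot: [-0.004, 0.92, 0.392, 0.004]
ft_force: [0.6, 0.5, -0.9]
gripper_width: 0.302
```

```bash
python3 -c "
from h import *
st(5);togo(.4926,-.066,.799,.015)
g=shot('side');crop(g,310,140,410,220,7,'k1.png')"
```

```text
t 33.9 [493.2 -62.5  50.9] [ 0.294  0.652 -0.309  2.017  0.353  0.53  -1.029] zaxis xy mrad [-6.3 10.1]
t 33.9 tcp [ 0.4932 -0.0625  0.0509] phi 0.8056 tilt 0.0119 w 27.9 F [-0.11  0.03  0.48]
  now-axes tx,ty [-3.  2.] tz 35.9 yaw 0.0066 | after-yaw axes [-2.9  2. ]
```

View pics/k1.png

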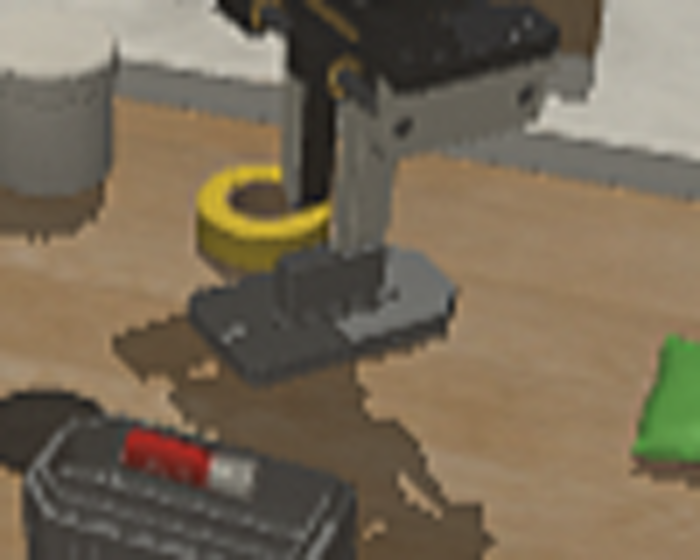

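Request:
{"fn": "play_rows", "kwargs": {
  "deltas": [
    {"tx": -3,"ty": 2,"tz": 8,"yaw": 0.006}
  ]
}}

```text
t: 34.05
tcp_pos: [0.4945, -0.0658, 0.0448]
eef_rot: [-0.005, 0.921, 0.389, 0.002]
ft_force: [-0.4, 0.4, -0.8]
gripper_width: 0.303
```

```bash
python3 -c "
from h import *
st(4);togo(.4926,-.066,.799,.015)"
```

```text
t 34.25 [492.9 -66.7  43.3] [ 0.295  0.664 -0.298  2.022  0.36   0.51  -1.033] zaxis xy mrad [-5.2  9.6]
t 34.25 tcp [ 0.4929 -0.0667  0.0433] phi 0.7984 tilt 0.0109 w 28.1 F [-0.46 -0.25  0.  ]
  now-axes tx,ty [ 0.3 -0.7] tz 28.3 yaw -0.0006 | after-yaw axes [ 0.3 -0.7]
```

Request:
{"fn": "play_rows", "kwargs": {
  "deltas": [
    {"tx": -1,"ty": 1,"tz": 27,"yaw": 0}
  ]
}}

```text
t: 34.35
tcp_pos: [0.4958, -0.068, 0.0186]
eef_rot: [-0.004, 0.921, 0.388, 0.003]
ft_force: [1.0, 0.1, -0.4]
gripper_width: 0.299
```

```bash
python3 -c "
from h import *
st(4);togo(.4926,-.066,.799,.015)
g=shot('side');crop(g,310,140,410,220,7,'k2.png')"
```

```text
t 34.55 [492.4 -67.8  16.3] [ 0.275  0.711 -0.267  2.037  0.386  0.448 -1.053] zaxis xy mrad [-6.3  9.7]
t 34.55 tcp [ 0.4924 -0.0678  0.0163] phi 0.7984 tilt 0.0115 w 27.8 F [0.37 1.   0.5 ]
  now-axes tx,ty [ 1.4 -1.1] tz 1.3 yaw -0.0006 | after-yaw axes [ 1.4 -1.1]
```

View pics/k2.png

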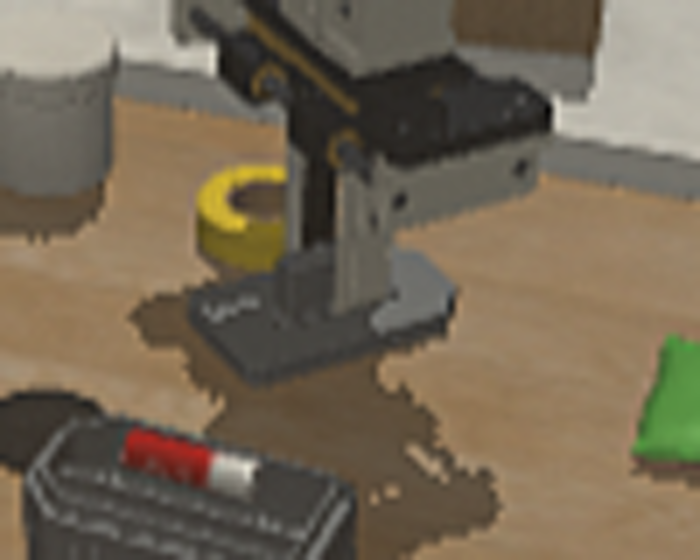

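Straddling the grip bar; closing.

Request:
{"fn": "play_rows", "kwargs": {
  "deltas": [
    {"tx": 1,"ty": -1,"tz": 0,"yaw": 0},
    {"tx": 0,"ty": 0,"tz": 0,"yaw": 0},
    {"tx": 0,"ty": 0,"tz": 0,"yaw": 0},
    {"tx": 0,"ty": 0,"tz": 0,"yaw": 0}
  ],
  "claw": 4,
  "newtons": 30
}}

```text
t: 35.0
tcp_pos: [0.4945, -0.0661, 0.0192]
eef_rot: [-0.005, 0.921, 0.389, 0.002]
ft_force: [-0.2, 0.6, -0.5]
gripper_width: 0.149
```

```bash
python3 -c "
from h import *
st(2);togo(.4926,-.066,.799,.015)"
```

```text
t 35.1 [494.4 -66.1  19.1] [ 0.273  0.706 -0.268  2.035  0.384  0.449 -1.055] zaxis xy mrad [-0.8  9.5]
t 35.1 tcp [ 0.4944 -0.0661  0.0191] phi 0.7986 tilt 0.0096 w 13.6 F [ 0.59  0.2  -0.4 ]
  now-axes tx,ty [-1.2 -1.4] tz 4.1 yaw -0.0004 | after-yaw axes [-1.2 -1.4]
```

Request:
{"fn": "play_rows", "kwargs": {
  "deltas": [
    {"tx": 0,"ty": 0,"tz": -30,"yaw": 0}
  ]
}}

```text
t: 35.2
tcp_pos: [0.4916, -0.0662, 0.0467]
eef_rot: [-0.006, 0.921, 0.389, -0.002]
ft_force: [0.9, -0.2, -0.3]
gripper_width: 0.149
```

```bash
python3 -c "
from h import *
st(5)"
```

```text
t 35.45 [494.  -66.6  48.8] [ 0.3    0.655 -0.305  2.019  0.358  0.52  -1.032] zaxis xy mrad [-1.3  9.4]
```

Request:
{"fn": "play_rows", "kwargs": {
  "deltas": [
    {"tx": 0,"ty": 0,"tz": -45,"yaw": 0}
  ]
}}

```text
t: 35.55
tcp_pos: [0.4893, -0.0668, 0.0889]
eef_rot: [-0.008, 0.921, 0.389, -0.005]
ft_force: [0.2, -0.5, -0.5]
gripper_width: 0.146
```

```bash
python3 -c "
from h import *
st(5)"
```

```text
t 35.8 [493.3 -67.1  92.9] [ 0.337  0.584 -0.355  1.987  0.316  0.628 -0.995] zaxis xy mrad [-3.1  9.3]
```

Request:
{"fn": "play_rows", "kwargs": {
  "deltas": [
    {"tx": 0,"ty": 0,"tz": -45,"yaw": 0}
  ]
}}

```text
t: 35.9
tcp_pos: [0.4882, -0.0676, 0.1326]
eef_rot: [-0.009, 0.921, 0.389, -0.007]
ft_force: [1.5, -1.0, -0.7]
gripper_width: 0.145
```

```bash
python3 -c "
from h import *
st(5);togo(.4875,.155,3.066,.12)
g=shot('side');crop(g,310,100,430,220,5,'k3.png')"
```

```text
t 36.15 [492.2 -67.7 136.6] [ 0.368  0.518 -0.394  1.945  0.273  0.737 -0.957] zaxis xy mrad [-6.   9.2]
t 36.15 tcp [ 0.4922 -0.0677  0.1366] phi 0.7981 tilt 0.011 w 13.6 F [-1.41  0.4  -1.62]
  now-axes tx,ty [ 156.2 -158.8] tz 16.6 yaw -2.2679 | after-yaw axes [ 21.5 221.7]
```

View pics/k3.png

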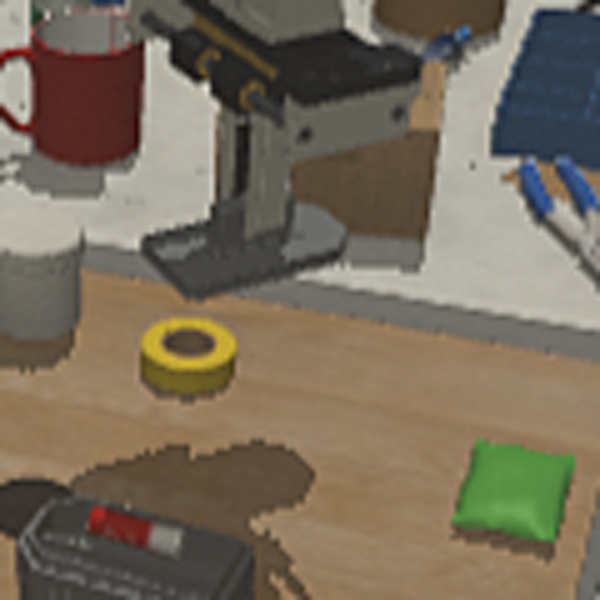

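Request:
{"fn": "play_rows", "kwargs": {
  "deltas": [
    {"tx": 33,"ty": -33,"tz": 0,"yaw": 0}
  ]
}}

```text
t: 36.3
tcp_pos: [0.4906, -0.0286, 0.1346]
eef_rot: [-0.004, 0.924, 0.382, -0.004]
ft_force: [0.6, 0.3, -1.7]
gripper_width: 0.15
```

```bash
python3 -c "
from h import *
st(4)"
```

```text
t 36.5 [490.3 -19.6 135.5] [ 0.273  0.513 -0.394  1.96   0.27   0.73  -1.049] zaxis xy mrad [-9.8  9.8]
```

Request:
{"fn": "play_rows", "kwargs": {
  "deltas": [
    {"tx": 0,"ty": 0,"tz": 0,"yaw": -0.08},
    {"tx": 0,"ty": 0,"tz": 0,"yaw": -0.14},
    {"tx": 0,"ty": 0,"tz": 0,"yaw": -0.14},
    {"tx": 0,"ty": 0,"tz": 0,"yaw": -0.14},
    {"tx": 0,"ty": 0,"tz": 0,"yaw": -0.14},
    {"tx": 0,"ty": 0,"tz": 0,"yaw": -0.14},
    {"tx": 0,"ty": 0,"tz": 0,"yaw": -0.14},
    {"tx": 0,"ty": 0,"tz": 0,"yaw": -0.1},
    {"tx": 0,"ty": 0,"tz": 0,"yaw": -0.05}
  ]
}}

```text
t: 37.4
tcp_pos: [0.484, -0.0337, 0.1265]
eef_rot: [-0.012, 0.581, 0.814, -0.008]
ft_force: [-0.5, -0.9, -1.3]
gripper_width: 0.149
```

```bash
python3 -c "
from h import *
st();st(3);togo(.4875,.155,3.066,.12)"
```

```text
t 37.4 [484.  -33.7 126.5] [ 0.49   0.59  -0.699  1.962  0.511  0.805 -0.171] zaxis xy mrad [-29.2   1.8]
t 37.55 [484.1 -33.2 126.7] [ 0.489  0.589 -0.698  1.962  0.51   0.805 -0.174] zaxis xy mrad [-28.8   2.1]
t 37.55 tcp [ 0.4841 -0.0332  0.1267] phi 1.8972 tilt 0.0288 w 13.7 F [-0.61  0.22 -1.3 ]
  now-axes tx,ty [177.2  63.5] tz 6.7 yaw -1.1688 | after-yaw axes [ 10.9 187.9]
```

Request:
{"fn": "play_rows", "kwargs": {
  "deltas": [
    {"tx": 0,"ty": 0,"tz": -5,"yaw": -0.08},
    {"tx": 0,"ty": 0,"tz": -5,"yaw": -0.14},
    {"tx": 0,"ty": 0,"tz": 0,"yaw": -0.14},
    {"tx": 0,"ty": 0,"tz": 0,"yaw": -0.14},
    {"tx": 0,"ty": 0,"tz": 0,"yaw": -0.14},
    {"tx": 0,"ty": 0,"tz": 0,"yaw": -0.14},
    {"tx": 0,"ty": 0,"tz": 0,"yaw": -0.14},
    {"tx": 0,"ty": 0,"tz": 0,"yaw": -0.12},
    {"tx": 0,"ty": 0,"tz": 0,"yaw": -0.06}
  ]
}}

```text
t: 38.45
tcp_pos: [0.4826, -0.0388, 0.134]
eef_rot: [-0.017, 0.058, 0.998, -0.002]
ft_force: [0.3, -0.2, -0.6]
gripper_width: 0.148
```

```bash
python3 -c "
from h import *
st();st(3);togo(.4875,.155,3.066,.12)"
```

```text
t 38.45 [482.6 -38.8 134. ] [ 0.671  0.692 -1.017  1.948  0.717  0.961  0.745] zaxis xy mrad [-34.6  -2.9]
t 38.6 [482.7 -38.6 134.1] [ 0.67   0.692 -1.016  1.948  0.716  0.96   0.742] zaxis xy mrad [-34.4  -2.6]
t 38.6 tcp [ 0.4827 -0.0386  0.1341] phi 3.02 tilt 0.0346 w 13.4 F [-0.73  0.29 -0.48]
  now-axes tx,ty [ 18.7 192.7] tz 14.1 yaw -0.046 | after-yaw axes [  9.8 193.4]
```

Request:
{"fn": "play_rows", "kwargs": {
  "deltas": [
    {"tx": 0,"ty": 45,"tz": 0,"yaw": -0.04}
  ]
}}

```text
t: 38.7
tcp_pos: [0.488, -0.0011, 0.1322]
eef_rot: [-0.019, 0.048, 0.999, -0.005]
ft_force: [2.4, 0.1, -2.1]
gripper_width: 0.149
```

```bash
python3 -c "
from h import *
st(5)"
```

```text
t 38.95 [488.    5.9 133.7] [ 0.577  0.698 -1.017  1.938  0.717  0.966  0.692] zaxis xy mrad [-34.7  -3.8]
```

Request:
{"fn": "play_rows", "kwargs": {
  "deltas": [
    {"tx": 30,"ty": 0,"tz": 0,"yaw": 0},
    {"tx": 0,"ty": 0,"tz": 0,"yaw": 0}
  ]
}}

```text
t: 39.15
tcp_pos: [0.4569, 0.0063, 0.134]
eef_rot: [-0.018, 0.044, 0.999, -0.003]
ft_force: [1.2, 0.2, -1.0]
gripper_width: 0.144
```

```bash
python3 -c "
from h import *
st(4);togo(.4875,.155,3.066,.12)"
```

```text
t 39.35 [461.8   6.5 134.6] [ 0.599  0.663 -1.029  2.008  0.712  0.923  0.662] zaxis xy mrad [-30.7  -2.6]
t 39.35 tcp [0.4618 0.0065 0.1346] phi 3.0513 tilt 0.0308 w 14.0 F [-0.07  0.04 -0.44]
  now-axes tx,ty [-12.2 150.2] tz 14.6 yaw -0.0147 | after-yaw axes [-14.4 150. ]
```

Request:
{"fn": "play_rows", "kwargs": {
  "deltas": [
    {"tx": -30,"ty": 25,"tz": -30,"yaw": 0}
  ]
}}

```text
t: 39.45
tcp_pos: [0.4873, 0.0231, 0.159]
eef_rot: [-0.024, 0.046, 0.999, -0.007]
ft_force: [1.1, 0.1, -1.8]
gripper_width: 0.148
```

```bash
python3 -c "
from h import *
st(5)"
```

```text
t 39.7 [495.2  28.5 163.3] [ 0.55   0.668 -1.045  1.887  0.666  1.025  0.689] zaxis xy mrad [-30.8  -2.7]
```

Request:
{"fn": "play_rows", "kwargs": {
  "deltas": [
    {"tx": 38,"ty": 0,"tz": 32,"yaw": 0},
    {"tx": 0,"ty": 0,"tz": 0,"yaw": 0}
  ]
}}

```text
t: 39.9
tcp_pos: [0.4478, 0.0293, 0.1283]
eef_rot: [-0.022, 0.044, 0.999, -0.005]
ft_force: [-1.3, -0.1, -1.5]
gripper_width: 0.147
```

```bash
python3 -c "
from h import *
st(4);togo(.4875,.155,3.066,.12)"
```

```text
t 40.1 [464.1  32.3 134.6] [ 0.544  0.658 -1.022  2.01   0.714  0.905  0.603] zaxis xy mrad [-17.7   2.4]
t 40.1 tcp [0.4641 0.0323 0.1346] phi 3.0427 tilt 0.0178 w 13.6 F [ 0.58 -0.14  0.4 ]
  now-axes tx,ty [-11.2 124.4] tz 14.6 yaw -0.0233 | after-yaw axes [-14.1 124.1]
```

Request:
{"fn": "play_rows", "kwargs": {
  "deltas": [
    {"tx": -27,"ty": 32,"tz": -25,"yaw": -0.02}
  ]
}}

```text
t: 40.2
tcp_pos: [0.4895, 0.0552, 0.1558]
eef_rot: [-0.015, 0.041, 0.999, -0.004]
ft_force: [1.8, -1.2, -0.3]
gripper_width: 0.145
```

```bash
python3 -c "
from h import *
st(5)"
```

```text
t 40.45 [495.6  61.3 159.5] [ 0.485  0.669 -1.039  1.895  0.677  0.999  0.631] zaxis xy mrad [-16.5   2.6]
```

Request:
{"fn": "play_rows", "kwargs": {
  "deltas": [
    {"tx": 34,"ty": 10,"tz": 30,"yaw": 0},
    {"tx": 0,"ty": 0,"tz": 0,"yaw": 0}
  ]
}}

```text
t: 40.65
tcp_pos: [0.4581, 0.0718, 0.1278]
eef_rot: [-0.011, 0.041, 0.999, -0.001]
ft_force: [0.2, -1.1, -1.0]
gripper_width: 0.145
```

```bash
python3 -c "
from h import *
st(4);togo(.4875,.155,3.066,.12)"
```

```text
t 40.85 [469.5  73.  132.1] [ 0.451  0.665 -1.008  1.999  0.723  0.892  0.529] zaxis xy mrad [-4.9  6.1]
t 40.85 tcp [0.4695 0.073  0.1321] phi 3.0505 tilt 0.0079 w 13.8 F [ 0.4  -0.21 -1.15]
  now-axes tx,ty [-10.5  83.3] tz 12.1 yaw -0.0155 | after-yaw axes [-11.8  83.1]
```

Request:
{"fn": "play_rows", "kwargs": {
  "deltas": [
    {"tx": -5,"ty": 44,"tz": 0,"yaw": -0.015}
  ]
}}

```text
t: 40.95
tcp_pos: [0.4796, 0.1089, 0.1313]
eef_rot: [-0.004, 0.044, 0.999, -0.001]
ft_force: [0.7, 0.2, -0.8]
gripper_width: 0.146
```

```bash
python3 -c "
from h import *
st(5);togo(.4858,.1553,3.066,.093)"
```

```text
t 41.2 [479.2 116.2 132.6] [ 0.352  0.684 -0.997  1.952  0.722  0.916  0.477] zaxis xy mrad [-4.2  6. ]
t 41.2 tcp [0.4792 0.1162 0.1326] phi 3.0648 tilt 0.0073 w 13.6 F [-0.03  0.78 -0.17]
  now-axes tx,ty [-3.6 39.5] tz 39.6 yaw -0.0012 | after-yaw axes [-3.6 39.5]
```

Request:
{"fn": "play_rows", "kwargs": {
  "deltas": [
    {"tx": -6,"ty": 37,"tz": 0,"yaw": 0}
  ]
}}

```text
t: 41.3
tcp_pos: [0.4883, 0.1453, 0.1314]
eef_rot: [-0.004, 0.043, 0.999, -0.001]
ft_force: [1.6, -0.1, -1.4]
gripper_width: 0.147
```

```bash
python3 -c "
from ov import *
st(5);togo(.4858,.1553,3.066,.093)
g=shot('side')
o=observe();p=o['tcp_pos'];f=phi_of(o['eef_rot'])
dr=[(h,(0,255,255)) for h in held('lid',g,p,f+np.pi,.0012,.019,0)]
for H in solid('shal',.487,.1552,-.0755,.050): dr.append((cv2.convexHull((proj(g,H)-.6).astype(np.float32)).reshape(-1,2),(0,0,255)))
crop(g,290,140,375,220,8,'l1.png',dr);crop(g,290,140,375,220,8,'l1r.png')
"
```

```text
t 41.55 [488.  151.1 132.6] [ 0.27   0.703 -0.983  1.905  0.72   0.939  0.432] zaxis xy mrad [-4.9  4.3]
t 41.55 tcp [0.488  0.1511 0.1326] phi 3.0634 tilt 0.0065 w 14.1 F [-0.04 -0.22 -0.97]
  now-axes tx,ty [2.6 4. ] tz 39.6 yaw -0.0026 | after-yaw axes [2.5 4. ]
```

View pics/l1.png

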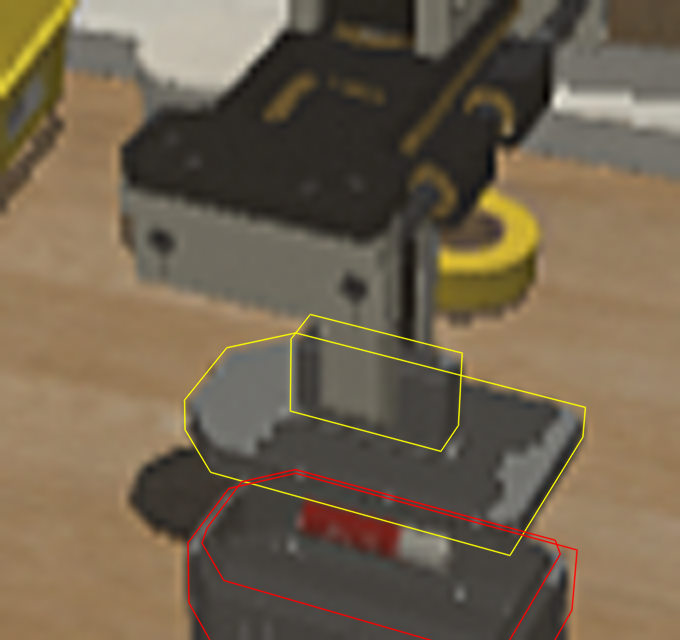

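View pics/l1r.png

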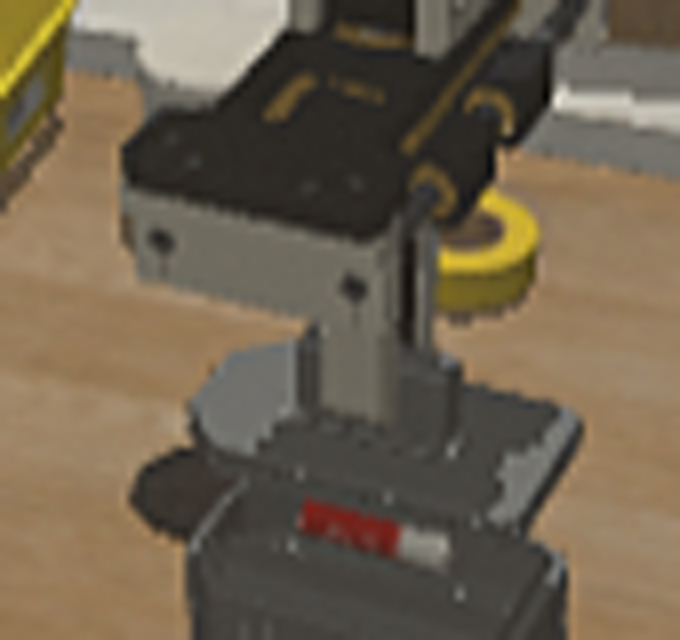

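Request:
{"fn": "play_rows", "kwargs": {
  "deltas": [
    {"tx": 2,"ty": 4,"tz": 22,"yaw": 0}
  ]
}}

```text
t: 41.7
tcp_pos: [0.4883, 0.154, 0.112]
eef_rot: [-0.0, 0.041, 0.999, 0.002]
ft_force: [0.2, 0.6, -1.4]
gripper_width: 0.148
```

```bash
python3 -c "
from h import *
st(5);togo(.4866,.1553,3.066,.093)"
```

```text
t 41.95 [486.4 154.3 110.9] [ 0.244  0.728 -0.952  1.928  0.758  0.898  0.392] zaxis xy mrad [-4.8  3.8]
t 41.95 tcp [0.4864 0.1543 0.1109] phi 3.0619 tilt 0.0062 w 13.4 F [-0.6  -0.29 -0.08]
  now-axes tx,ty [-0.1  1. ] tz 17.9 yaw -0.0041 | after-yaw axes [-0.1  1. ]
```

Request:
{"fn": "play_rows", "kwargs": {
  "deltas": [
    {"tx": 0,"ty": 1,"tz": 8,"yaw": -0.004}
  ]
}}

```text
t: 42.05
tcp_pos: [0.4876, 0.1555, 0.104]
eef_rot: [-0.001, 0.038, 0.999, 0.002]
ft_force: [0.3, 0.6, -1.1]
gripper_width: 0.147
```

```bash
python3 -c "
from h import *
st(4);togo(.4866,.1553,3.066,.093)
g=shot('side');crop(g,290,160,375,240,8,'l2.png')"
```

```text
t 42.25 [486.5 155.2 102.9] [ 0.235  0.739 -0.941  1.934  0.773  0.884  0.382] zaxis xy mrad [-5.   3.7]
t 42.25 tcp [0.4865 0.1552 0.1029] phi 3.0657 tilt 0.0062 w 13.7 F [-0.12  0.4  -0.92]
  now-axes tx,ty [-0.1  0.1] tz 9.9 yaw -0.0003 | after-yaw axes [-0.1  0.1]
```

View pics/l2.png

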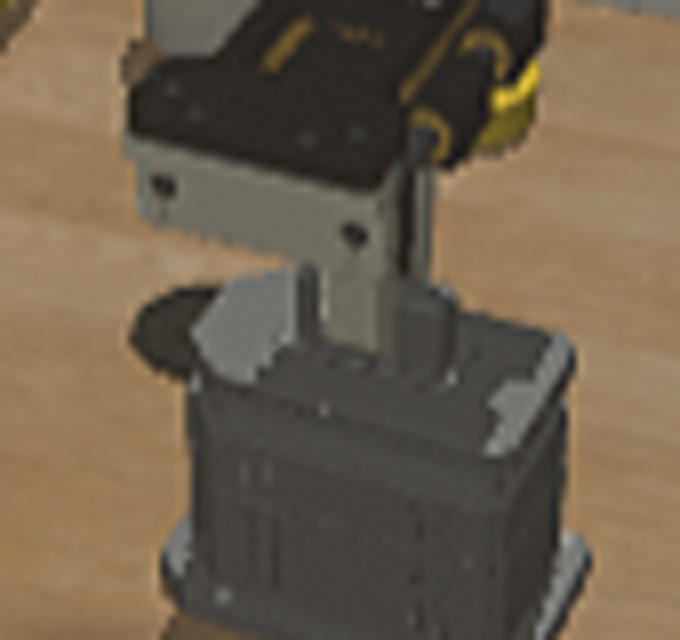

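```bash
python3 -c "
from ov import *
g=shot('side')
ext=lambda H:((proj(g,H)[:,0]-.6-290+.5)*8-.5)
for c in(.4865,.4875,.4885):
  a=ext(np.vstack(solid('lid',c,.1552,-.0755,.0839)[:1]));b=ext(np.vstack(solid('shal',c,.1552,-.0755,.05)[:1]))
  print(c,a.min(),a.max(),b.min(),b.max())
"
```

```text
0.4865 188.16070943601198 582.8818720593808 188.98921502085022 578.2186867922305
0.4875 185.08358942360928 579.659248198016 185.95443039385736 575.0423948911216
0.4885 182.0084389804565 576.4387300212334 182.92156199228566 571.8681497837492
```

Request:
{"fn": "play_rows", "kwargs": {
  "deltas": [
    {"tx": -1,"ty": 0,"tz": 4,"yaw": 0}
  ]
}}

```text
t: 42.45
tcp_pos: [0.4879, 0.1557, 0.0995]
eef_rot: [-0.002, 0.038, 0.999, 0.002]
ft_force: [0.2, 0.1, -1.4]
gripper_width: 0.149
```

```bash
python3 -c "
from h import *
st(4);togo(.4875,.1553,3.066,.093)"
```

```text
t 42.65 [487.5 155.3  98.9] [ 0.231  0.745 -0.936  1.935  0.78   0.878  0.378] zaxis xy mrad [-4.9  3.9]
t 42.65 tcp [0.4875 0.1553 0.0989] phi 3.0659 tilt 0.0062 w 13.8 F [ 0.83 -0.55 -0.17]
  now-axes tx,ty [ 0. -0.] tz 5.9 yaw -0.0001 | after-yaw axes [ 0. -0.]
```

Request:
{"fn": "play_rows", "kwargs": {
  "deltas": [
    {"tx": 0,"ty": 0,"tz": 3,"yaw": 0}
  ]
}}

```text
t: 42.75
tcp_pos: [0.4877, 0.1556, 0.0961]
eef_rot: [-0.002, 0.038, 0.999, 0.002]
ft_force: [0.2, 0.8, -1.6]
gripper_width: 0.149
```

```bash
python3 -c "
from h import *
st(4);togo(.4875,.1553,3.066,.093)"
```

```text
t 42.95 [487.4 155.3  95.8] [ 0.229  0.749 -0.931  1.938  0.785  0.872  0.373] zaxis xy mrad [-5.1  3.8]
t 42.95 tcp [0.4874 0.1553 0.0958] phi 3.0659 tilt 0.0064 w 13.9 F [ 0.38 -0.95 -0.54]
  now-axes tx,ty [-0.1 -0. ] tz 2.8 yaw -0.0001 | after-yaw axes [-0.1 -0. ]
```

Request:
{"fn": "play_rows", "kwargs": {
  "deltas": [
    {"tx": 0,"ty": 0,"tz": 2,"yaw": 0}
  ]
}}

```text
t: 43.05
tcp_pos: [0.4876, 0.1555, 0.0939]
eef_rot: [-0.002, 0.038, 0.999, 0.002]
ft_force: [-0.3, 0.6, -1.4]
gripper_width: 0.149
```

```bash
python3 -c "
from h import *
st(3);togo(.4875,.1553,3.066,.093)"
```

```text
t 43.2 [487.3 155.2  93.6] [ 0.227  0.752 -0.928  1.94   0.789  0.869  0.37 ] zaxis xy mrad [-5.4  3.6]
t 43.2 tcp [0.4873 0.1552 0.0936] phi 3.066 tilt 0.0065 w 13.8 F [ 0.6   0.53 -0.87]
  now-axes tx,ty [-0.2  0.1] tz 0.6 yaw 0.0 | after-yaw axes [-0.2  0.1]
```

Request:
{"fn": "play_rows", "kwargs": {
  "deltas": [
    {"tx": 0,"ty": 0,"tz": 2,"yaw": 0}
  ]
}}

```text
t: 43.3
tcp_pos: [0.4876, 0.1557, 0.0924]
eef_rot: [-0.002, 0.038, 0.999, 0.002]
ft_force: [-2.4, -3.1, 19.1]
gripper_width: 0.145
```

```bash
python3 -c "
from h import *
st(3);togo(.4875,.1553,3.066,.093)"
```

```text
t 43.45 [487.6 155.6  92.5] [ 0.225  0.753 -0.927  1.941  0.793  0.866  0.367] zaxis xy mrad [-4.2  3.5]
t 43.45 tcp [0.4876 0.1556 0.0925] phi 3.0663 tilt 0.0054 w 13.6 F [-0.04 -0.15  4.99]
  now-axes tx,ty [ 0.1 -0.3] tz -0.5 yaw 0.0003 | after-yaw axes [ 0.1 -0.3]
```

Contact came at the expected seat height (TCP 92.5 mm against 93 mm expected). Releasing.

Request:
{"fn": "play_rows", "kwargs": {
  "deltas": [
    {"tx": 0,"ty": 0,"tz": 0,"yaw": 0},
    {"tx": 0,"ty": 0,"tz": 0,"yaw": 0},
    {"tx": 0,"ty": 0,"tz": 0,"yaw": 0}
  ],
  "claw": 30
}}

```text
t: 43.75
tcp_pos: [0.4879, 0.1559, 0.0928]
eef_rot: [-0.002, 0.038, 0.999, 0.002]
ft_force: [-0.2, -0.1, 0.2]
gripper_width: 0.312
```

```bash
python3 -c "
from h import *
st(1)"
```

```text
t 43.8 [487.9 155.9  92.8] [ 0.225  0.753 -0.926  1.94   0.793  0.865  0.367] zaxis xy mrad [-3.1  4.1]
```

Request:
{"fn": "play_rows", "kwargs": {
  "deltas": [
    {"tx": 0,"ty": 0,"tz": -25,"yaw": 0}
  ]
}}

```text
t: 43.9
tcp_pos: [0.4863, 0.1544, 0.1156]
eef_rot: [-0.005, 0.038, 0.999, 0.001]
ft_force: [0.2, 0.0, 0.4]
gripper_width: 0.32
```

```bash
python3 -c "
from h import *
st(4)"
```

```text
t 44.1 [488.2 155.8 117.8] [ 0.247  0.721 -0.961  1.918  0.748  0.911  0.404] zaxis xy mrad [-2.4  4.2]
```

Request:
{"fn": "play_rows", "kwargs": {
  "deltas": [
    {"tx": 0,"ty": 0,"tz": -20,"yaw": 0},
    {"tx": 0,"ty": 0,"tz": -35,"yaw": 0},
    {"tx": 0,"ty": -15,"tz": -30,"yaw": 0},
    {"tx": 0,"ty": -35,"tz": 0,"yaw": 0},
    {"tx": 0,"ty": -40,"tz": 0,"yaw": 0},
    {"tx": 0,"ty": -40,"tz": 0,"yaw": 0},
    {"tx": 0,"ty": -40,"tz": 0,"yaw": 0},
    {"tx": 0,"ty": -30,"tz": 0,"yaw": 0},
    {"tx": 0,"ty": -15,"tz": 0,"yaw": 0}
  ]
}}

```text
t: 45.0
tcp_pos: [0.4693, -0.0664, 0.1971]
eef_rot: [-0.007, 0.034, 0.999, 0.001]
ft_force: [0.2, 0.7, -0.4]
gripper_width: 0.323
```

```bash
python3 -c "
from ov import *
st(3)
g=shot('side');np.save('gs.npy',g,allow_pickle=True)
crop(g,275,140,385,245,7,'n1.png')
dr=[]
for k,z in(('deep',.01),('shal',.05),('lid',.074)):
  for H in solid(k,.4873,.1552,-.0755,z): dr.append((cv2.convexHull((proj(g,H)-.6).astype(np.float32)).reshape(-1,2),(0,255,255)))
crop(g,275,140,385,245,7,'n1o.png',dr)
cv2.imwrite('pics/n1f.png',g['pixels'][:,:,::-1])
g=shot('top');cv2.imwrite('pics/n1t.png',g['pixels'][:,:,::-1])"
```

```text
t 45.15 [469.7 -63.5 197.6] [ 0.818  0.604 -1.133  1.913  0.626  1.051  0.917] zaxis xy mrad [-12.5   4.1]
```

View pics/n1.png

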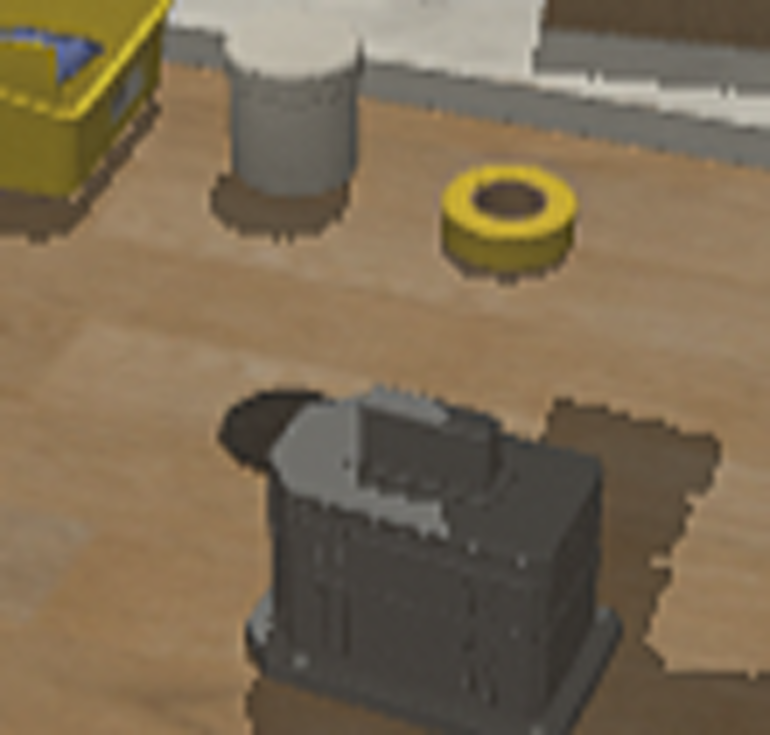

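View pics/n1o.png

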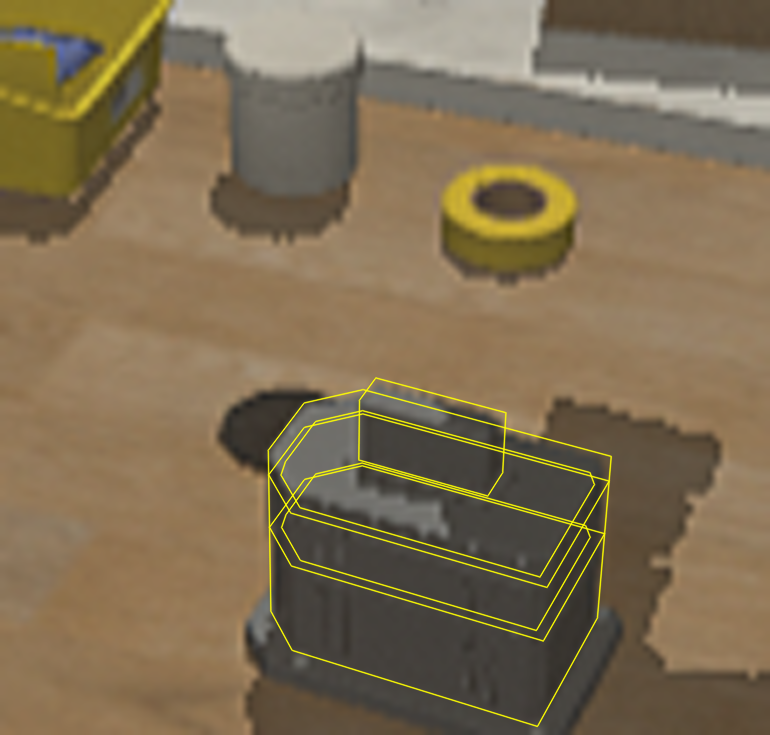

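View pics/n1t.png

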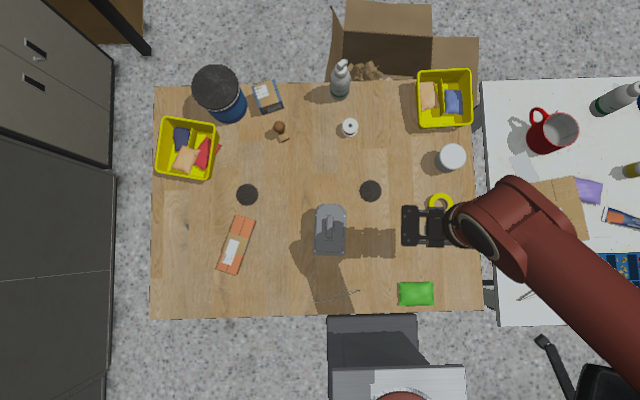

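View pics/n1f.png

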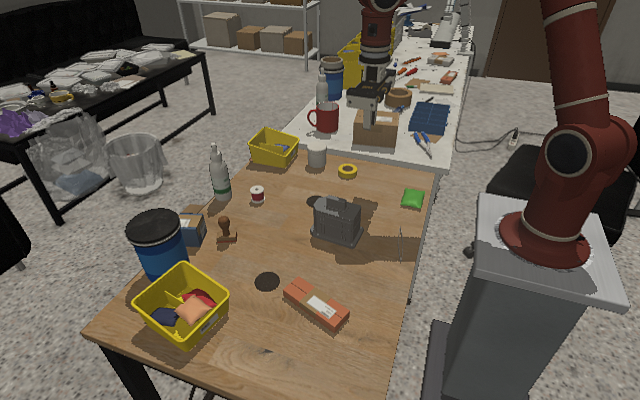

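```bash
python3 -c "
from bench import *
print(finish_job())"
```

```text
the job is handed in; nothing more can be done
None
```

I built the stack on the base plate in the order asked (deep tray, shallow tray, lid) and handed it in at about 45 s of the 72 s allowed.

**Seating:** the lid and the shallow tray each made contact at the expected seat height (lid within 0.5 mm, shallow tray within about 0.2 mm). The deep tray also came down at its seat height, held slightly nose-up, and dropped level on release. In the last side picture the sides are flush, with no gaps between the parts. The seated model drawn over it agrees to about 1–2 pixels (2–4 mm), and the lid is no higher than predicted. All cut corners are at the plate's nose end.

**Batteries:** I saw the red battery in the shallow tray just before the lid went on. I did not see the green battery again after placing the deep tray. It was never seen outside the tray, so I take it to be still inside.

**Other things:** the spool, stamp, tape, carton and jar look unmoved in the last top and side pictures. The arm is clear of everything.

**What disagreed:**
- **Side camera:** it read about 0.6 pixel off (about 3 mm), checked against the gripper fingers, and I corrected for that.
- **Tool tilt:** it built up during multi-row moves, reaching 69 mrad. I worked it back to under about 7 mrad before placing the shallow tray and the lid.
- **Contact force:** the highest I recorded was about 25 N, as the deep tray met the base plate.

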